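# Check the caps round a sample changer and pull the stripped ones

## Task

Nip up the caps of the sample changer's bottles before it runs: at the open front bay twist each bottle's cap clockwise until it bites, which takes less than a sixth of a turn; a cap with a stripped thread does not bite but slips on past. Stand every bottle whose cap slips upright in a compartment of the grey rework tray, and leave the others nipped up and seated in their bays. Index the carousel by its centre handle counter-clockwise (seen from above), one bay at a time and letting it settle in each detent, through one full turn until the pointer is at the open front again; do not tip a bottle over or disturb the beaker, wash bottle and timer.

Things in the scene. Friction and masses are not known exactly. Their poses are not given: they have to be found in the camera images.
- changer: Sample changer: fixed grey round base 292 mm across. Origin on the carousel axis at worktop level; -x points out through the open front bay, towards the robot. A clear guard rings the carousel (radius 137 mm, up to z 160 mm) and roofs the bottles (58 to 137 mm from the axis, z 157 to 160 mm) except 42 degrees either side of -x: caps and bottles can be reached only there. Open in the middle for the handle.
- carousel (a joint): Angle (rad) of the carousel: white turntable, six bays on a 95 mm radius, deck at z 46 mm. 0 at the start with the first bay in front, grows counter-clockwise seen from above, pi/3 a bay, turns on freely past 2 pi. A sprung roller in a star wheel holds it at each bay: about 0.5 N m to leave, less up to half-way, then it is pulled on into the next. Left off a detent, it goes to the nearest.
- handle (a point): Centre of the black grip bar on the carousel axis, z 156 mm: bar 70 mm long, 16 mm thick, 32 mm high (z 140 to 172 mm), turns with the carousel. Site x lies along the bar; the -x end is the pointer. Pinch it across the 16 mm from above and turn the hand to index.
- pointer (a point): Tip of the pointed end of the grip bar (white line on top), 40 mm from the axis. It points at the first bay, so to the open front at the start.
- front_bay (a point): Deck centre of the front bay, fixed to the changer: 95 mm from the carousel axis, z 46 mm. The bottle that stands in front is centred over it; the guard's edges pass 63 mm to either side of it.
- bottle_1_mid (a point): White sample bottle, 104 mm tall, round body 49 mm, six-sided foot 50 mm across flats, 0.14 to 0.27 kg; black ribbed cap 40 mm across, 24 mm high, white line on top. Point on its axis, half-way up (cap centre 40 mm higher). Stands in a six-sided pocket 12 mm deep that lets it turn about 0.12 rad, no more. Lift it straight out, by its cap if wished: no cap comes off. May be absent.
- cap_1 (a joint): Angle (rad) of bottle_1's cap on its bottle, 0 at the start, negative clockwise seen from above. A sound cap turns clockwise with under 0.1 N m to -0.5, where it bites hard, and stays there. A stripped one slips past -0.5 with under 0.1 N m and, let go anywhere past it, rests near -1.0 or beyond (let go before, it springs back to 0). A grip of 20 to 40 N does; fingers slip round a cap that bites.
- bottle_2_mid (a point): Another sample bottle, the same as bottle_1 in looks and size; the point half-way up its axis. May be absent.
- cap_2 (a joint): Angle (rad) of bottle_2's cap on its bottle, as for cap_1.
- bottle_3_mid (a point): Another sample bottle, the same as bottle_1 in looks and size; the point half-way up its axis. May be absent.
- cap_3 (a joint): Angle (rad) of bottle_3's cap on its bottle, as for cap_1.
- bottle_4_mid (a point): Another sample bottle, the same as bottle_1 in looks and size; the point half-way up its axis. May be absent.
- cap_4 (a joint): Angle (rad) of bottle_4's cap on its bottle, as for cap_1.
- bottle_5_mid (a point): Another sample bottle, the same as bottle_1 in looks and size; the point half-way up its axis. May be absent.
- cap_5 (a joint): Angle (rad) of bottle_5's cap on its bottle, as for cap_1.
- bottle_6_mid (a point): Another sample bottle, the same as bottle_1 in looks and size; the point half-way up its axis. May be absent.
- cap_6 (a joint): Angle (rad) of bottle_6's cap on its bottle, as for cap_1.
- tray: Grey rework tray, loose, 246 x 88 mm, 42 mm high, walls and floor 4 mm, on the worktop left of the changer. Origin at the centre of its underside, x along its length. Two cross walls make three compartments in a row, centres at x = -81, 0 and +81 mm, each about 77 x 80 mm inside; one bottle stands in each (its point then 56 mm above the tray's underside).
- beaker: Empty glass beaker 80 mm across, 91 mm tall, on the worktop behind the tray; bystander. Origin at the centre of its underside.
- wash_bottle: Wash bottle with a bent spout, 67 x 93 x 178 mm, behind the changer on the right; bystander. Origin at its underside.
- timer: Bench timer 58 x 64 x 18 mm lying in front of the changer on the right; bystander. Origin at the centre of its underside.

How it is judged:
By the outcome, as a careful person would: the job done as asked, in the order asked, and still so for the second after the job is handed in, with the robot touching nothing.
Of bottle_1, bottle_2, bottle_3, bottle_4, bottle_5, bottle_6 only 4 to 6 are there at a start; the rules pass over those that are not, and their reading is None.
At some moment in a run one of tray may be knocked a few centimetres aside while the robot is not near it.
It also fails if it takes over 210 s, if anything falls off the work surface, if the arm or the gripper's body presses on something with over 40 N, if the wrist force passes 120 N, or if a joint passes its speed limit or range.

## Robot

A 7-joint arm with a two-finger parallel gripper is mounted at the origin on a cart in front of the work surface, level with it; the furniture and walls round the work are solid. World frame = base frame: x ahead of the robot, y to its left, z up, the work surface at z = 0. Lengths are in m, angles in rad, forces in N, time in s.
With the tool pointing down it reaches from about 0.425 to 0.925 m from the base axis. Payload 6.8 kg.
Tool frame: the origin (TCP) lies at the very end of the fingers, on their centre line; the grasp point (between the pads) lies 19 mm behind it; x points along the fingers, y is the direction in which the jaws open and shut, and the axes are right-handed (so a half turn about x gives the same grasp; the last joint's range is limited). The gripper opens to 85 mm and grips with 20 to 120 N. Pads are 22 mm wide; open, the fingers measure 114 mm over their backs; the gripper's body (76 mm by 85 mm) begins 54 mm behind the grasp point. The pads swing forward as they close: fully open they stand 13 mm farther back than shut.
Start: joints at [-1.316, 0.477, 0.022, 1.555, -0.011, 1.109, -0.083], TCP at [0.24, 0.631, 0.231] pointing down, gripper open.
Joint ranges: [-2.96, 2.96], [-0.34, 2.1], [-1.41, 1.46], [0.24, 2.44], [-1.37, 4.51], [0.17, 1.92], [-2.96, 2.96]. Speed limits (rad/s): [2.39, 2.39, 3.14, 3.14, 3.14, 3.14, 3.14].

## Interface

Orientations are given as [roll, pitch, yaw] about the fixed x, y, z axes, in that order (R = Rz(yaw) Ry(pitch) Rx(roll)).
In Python, from plant import telemetry, vision, ticket gives the robot as it stands. The module is installed in compiled form; this text tells all that it offers.
- The arm moves only by the tool send_rows, never from a script. Its argument "commands" is a list of rows, each a list of 3 entries, a list of its own where there are three numbers: the closure, from 0 (fully open) to 1 (shut), then the shift along the world's x, y, z in cm, then the turn, a rotation vector about the world's x, y, z in degrees. A call has 1 to 20 rows; each row is the pose to reach, as a shift and turn from the pose commanded when the call began; what a row does not reach only later rows make up. A row lasts 1/10 s, in which the tool goes at most 50 mm and 8.59 degrees, less where a joint would pass 70% of its speed; a pose out of reach is approached as far as the arm can. A call with a gripper value outside its range is refused whole. The fingers move at their own pace and stop on an object; "squeeze" is the grip in N (left out, the last holds). Time passes only in rows, so rows that repeat a pose let the fingers close. It gives the time, the measured TCP pose, the force and the opening at its end, in the units of the state.
- telemetry.sense(): the state, without advancing time (a new reading comes with each control period).
- vision.camera(name): name is "side" or "top" or "wrist"; returns a dict with "color" (480x640x3 uint8, blue, green, red), "intrinsics" (3x3 intrinsics, pixels), "k1" (the pictures are not rectified: a ray, as slopes to the right and down, at radius r is drawn at 1 + k1 r^2 times it, then the intrinsics apply), "T" (4x4, takes a point from camera to world coordinates). Camera axes: x right, y up, looking along -z (the intrinsics and any distortion apply to the point x, -y, -z); pixel columns grow to the right and rows downward; lengths in m; the calibration is good to about 2 mm. A picture is of the moment at which its call begins. There is no depth.
- ticket.finish_job(): hands the job in, once; it reports no verdict.
The state is a dict: "time": time; "joints": joint angles; "dq": joint speeds; "joint_torque": joint torques, N m; "ee_pos": TCP position; "eef_rot": TCP orientation; "contact_force": force on the tool from outside, world axes, zero at the start; "torque": the same for the moment, N m; "gripper_width": opening from 0.0 (shut) to 1.0 (fully open).
Only numpy, scipy, OpenCV 4.12 (cv2) and the standard library are available. Lean on these libraries where they do the work, as an engineer would, in place of code of your own. Each camera call takes 0.05 s, during which the arm holds its last target.

## Working session

There is one attempt and no reset: what is moved stays moved. The work goes in short steps, Python scripts to look and compute and a tool call to move; the robot and the scene stay as the last step left them, time stands still between calls to the robot, and variables do not carry over. Pictures are saved under pics/ and viewed, and the job is handed in when it is done.

Besides the shell and the picture viewer there is one more tool, called after "Call:" as name(argument=value, ...) on one line, values as JSON. send_rows: Moves the arm, as the interface text tells. Its arguments: {"type":"object","properties":{"commands":{"type":"array","items":{"type":"array"}},"squeeze":{"type":"number"}},"required":["commands"]}

```bash
mkdir -p pics; python3 - <<'E'
from plant import telemetry, vision
import cv2
s=telemetry.sense(); print(s)
for n in("side","top","wrist"):
    c=vision.camera(n); cv2.imwrite(f"pics/{n}0.png",c["color"]); print(n,c["intrinsics"],c["k1"],c["T"])
E
```

```text
{'time': 0.0, 'joints': array([-1.31611381,  0.47777596,  0.02235058,  1.55645138, -0.01147206,
        1.10931505, -0.0830984 ]), 'dq': array([-5.18761741e-05, -5.82308653e-04,  4.40638944e-04,  1.42546811e-03,
       -1.59282721e-03, -2.11399196e-03, -1.67809948e-04]), 'joint_torque': array([-3.62633955e-04, -5.96453333e+01,  1.60790976e+00, -2.81194192e+01,
        1.24906955e-02,  9.49794747e-03, -4.73759229e-06]), 'ee_pos': array([0.23935888, 0.63049888, 0.23034217]), 'eef_rot': array([-1.48023196,  1.56897491, -1.84298845]), 'contact_force': array([-0.8562506 , -0.52310189, -0.41205924]), 'torque': array([-0.02218481,  0.03565943, -0.01394666]), 'gripper_width': 0.9977862290395465}
side [[506.60667653   0.         329.2171805 ]
 [  0.         506.60667653 245.92036911]
 [  0.           0.           1.        ]] 0.015309388631338457 [[ 0.88078742  0.29005289 -0.37427641  0.1663161 ]
 [-0.47325265  0.51308473 -0.71608379 -0.69549299]
 [-0.01566666  0.8078449   0.58918687  0.73771111]
 [ 0.          0.          0.          1.        ]]
top [[616.69342674   0.         327.21785444]
 [  0.         616.69342674 229.7197844 ]
 [  0.           0.           1.        ]] -0.1134160073570921 [[ 3.58592678e-03  9.97319224e-01 -7.30856117e-02  4.52580755e-01]
 [-9.99993570e-01  3.57873769e-03 -2.29317811e-04  3.80883545e-02]
 [ 3.28511712e-05  7.30859641e-02  9.97325644e-01  1.51180858e+00]
 [ 0.00000000e+00  0.00000000e+00  0.00000000e+00  1.00000000e+00]]
wrist [[372.03891963   0.         316.76499431]
 [  0.         372.03891963 238.38281418]
 [  0.           0.           1.        ]] -0.07968447798929616 [[ 0.35534897 -0.89539183 -0.26832922  0.17126039]
 [ 0.93473226  0.33988647  0.10369566  0.65662368]
 [-0.00164678 -0.28766412  0.95772994  0.37268456]
 [ 0.          0.          0.          1.        ]]
```

View pics/side0.png

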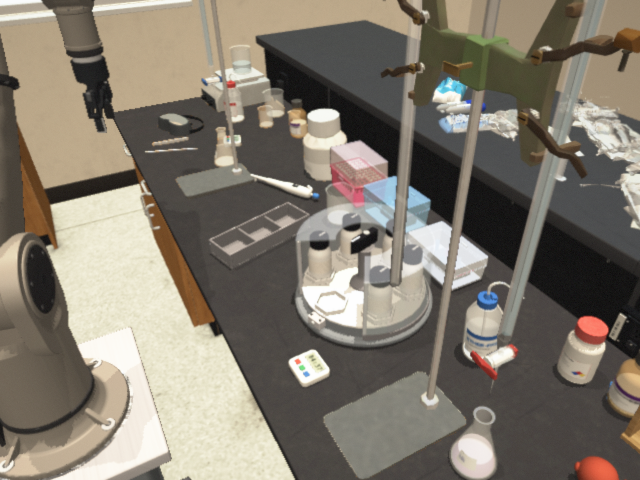

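View pics/top0.png

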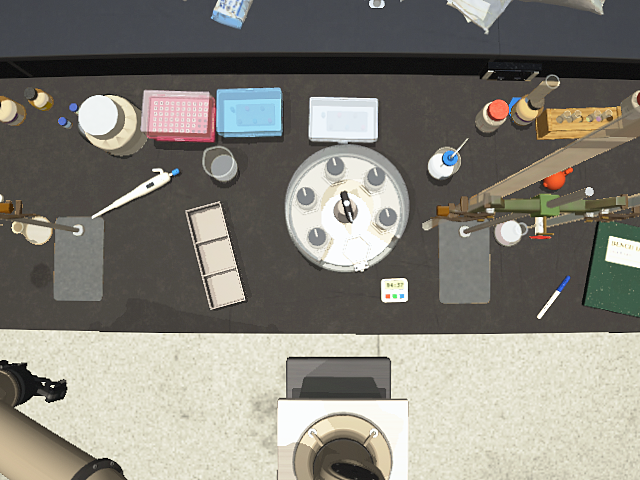

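View pics/wrist0.png

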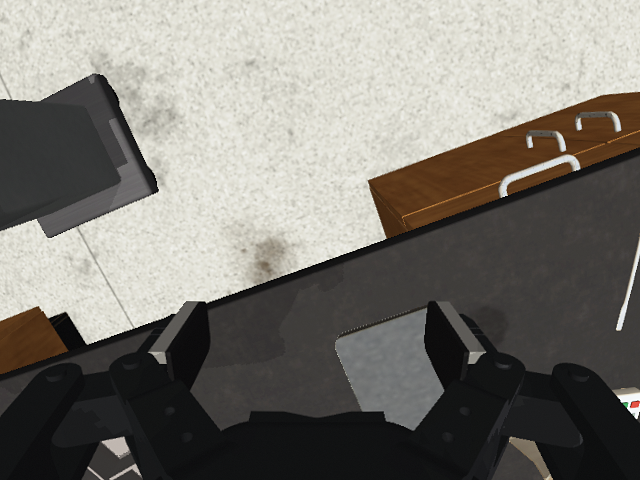

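```bash
cat > h.py <<'E'
import numpy as np, cv2
from plant import telemetry, vision
from scipy.optimize import brentq
def cast(c,px,z):
    K,k,T=c["intrinsics"],c["k1"],c["T"]
    pts=np.atleast_2d(np.array(px,float)).reshape(-1,1,2)
    u=cv2.undistortPointsIter(pts,K,np.array([k,0,0,0,0.]),None,None,(3,50,1e-10)).reshape(-1,2)
    d=np.c_[u[:,0],-u[:,1],-np.ones(len(u))]@T[:3,:3].T
    o=T[:3,3]; z=np.broadcast_to(z,len(u))
    return o+d*((z-o[2])/d[:,2])[:,None]
def proj(c,P):
    K,k,T=c["intrinsics"],c["k1"],c["T"]
    q=(np.atleast_2d(P)-T[:3,3])@T[:3,:3]
    q=q*[1,-1,-1]
    r,_=cv2.projectPoints(q.reshape(-1,1,3),np.zeros(3),np.zeros(3),K,np.array([k,0,0,0,0.]))
    return r.reshape(-1,2)
def snap(n,name,crop=None,f=1):
    c=vision.camera(n); im=c["color"]
    if crop: x0,y0,x1,y1=crop; im=im[y0:y1,x0:x1]
    cv2.imwrite(f"pics/{name}.png",cv2.resize(im,None,fx=f,fy=f,interpolation=cv2.INTER_CUBIC)); return c
E
python3 - <<'E'
from h import *
c=snap("top","t1",(270,130,430,290),3.7)
c=snap("top","t2",(170,190,270,320),4)
c=snap("side","s2",(280,190,450,350),3.5)
E
```

```text
(no output)
```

View pics/t1.png

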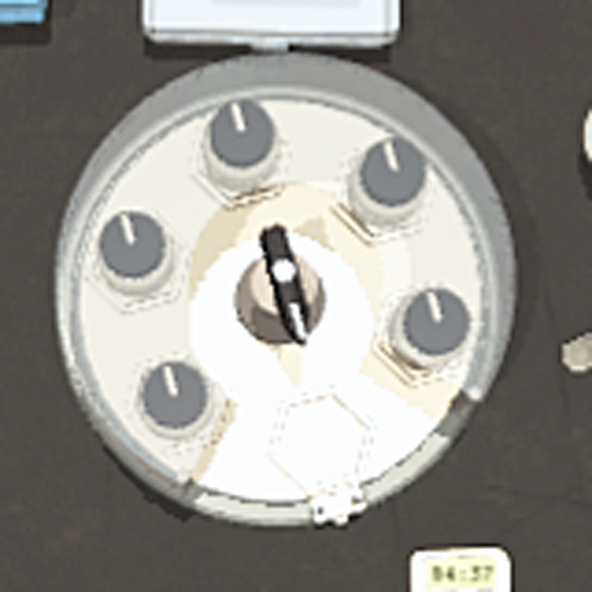

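View pics/t2.png

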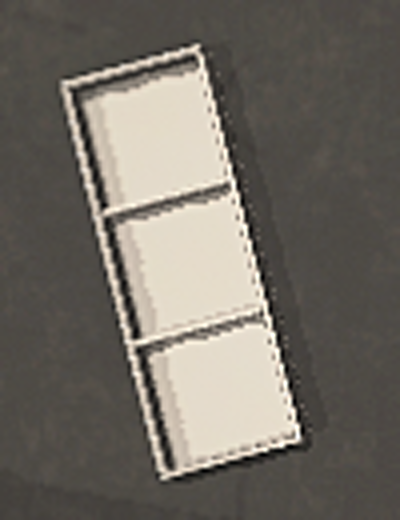

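View pics/s2.png

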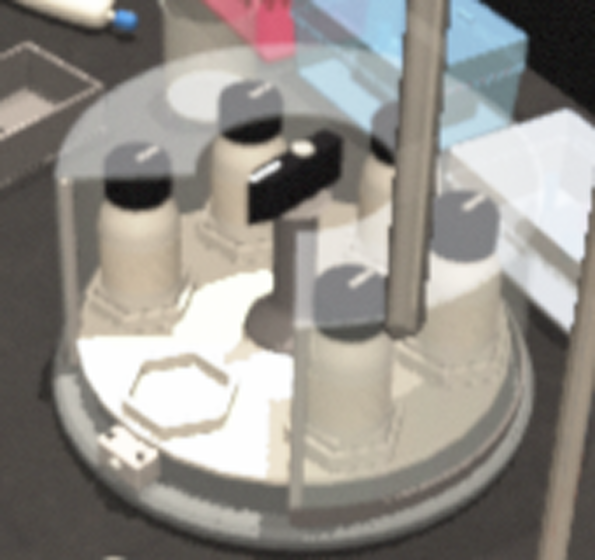

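```bash
python3 - <<'E'
from h import *
s=vision.camera("side"); t=vision.camera("top")
def ray(c,p):
    a=cast(c,p,1.0)[0]; o=c["T"][:3,3]; d=a-o; return o,d/np.linalg.norm(d)
def tri(p,q):
    o1,d1=ray(s,p); o2,d2=ray(t,q)
    A=np.c_[d1,-d2]; k=np.linalg.lstsq(A,o2-o1,rcond=None)[0]
    a=o1+k[0]*d1;b=o2+k[1]*d2; return (a+b)/2,np.linalg.norm(a-b)
print("A end",tri((396,286),(427,225)))
print("B base",cast(s,(430,400),0.01),cast(t,(465,232),0.01))
for z in(0,.2,.4,.6,.8): print(z,cast(s,(430,400),.01)[0][:2],proj(t,[*cast(t,(465,232),.01)[0][:2],z]))
# carousel axis, via known circles
f=lambda crop,f,p:(crop[0]+p[0]/f,crop[1]+p[1]/f)
c0=(270,130);F=3.7
P=lambda x,y:(c0[0]+(x+.5)/F-.5,c0[1]+(y+.5)/F-.5)
caps=[(132,245),(241,133),(392,174),(436,320),(176,396)]
W=cast(t,[P(*q) for q in caps],0.046+0.104)
print(W)
print("handle",cast(t,[P(274,228),P(303,342),P(285,270)],.172))
c0=(170,190);F=4
print("tray",cast(t,[P(64,82),P(201,45),P(300,440),P(165,478)],.042))
E
```

```text
A end (array([ 0.5609359 , -0.17771286,  0.18449279]), np.float64(0.00014369258579100019))
B base [[ 0.5669742  -0.29024412  0.01      ]] [[ 0.55823618 -0.29986796  0.01      ]]
0 [ 0.5669742  -0.29024412] [[464.10337933 232.2809042 ]]
0.2 [ 0.5669742  -0.29024412] [[484.56230134 225.86492497]]
0.4 [ 0.5669742  -0.29024412] [[512.12305904 217.20036155]]
0.6 [ 0.5669742  -0.29024412] [[551.17207626 204.88027669]]
0.8 [ 0.5669742  -0.29024412] [[610.47143381 186.06538715]]
[[ 0.62773286  0.08739751  0.15      ]
 [ 0.69610448  0.02204485  0.15      ]
 [ 0.67148798 -0.06910338  0.15      ]
 [ 0.58312896 -0.095273    0.15      ]
 [ 0.5368961   0.06050399  0.15      ]]
handle [[ 0.6353354   0.00263468  0.172     ]
 [ 0.56768691 -0.01455674  0.172     ]
 [ 0.61034577 -0.00389867  0.172     ]]
tray [[0.60642024 0.37986444 0.042     ]
 [0.62897671 0.29704117 0.042     ]
 [0.39288148 0.23426254 0.042     ]
 [0.36968415 0.31481932 0.042     ]]
```

```bash
python3 - <<'E'
from h import *
from scipy.optimize import least_squares
s=vision.camera("side"); t=vision.camera("top")
def ray(c,p):
    a=cast(c,p,1.0)[0]; o=c["T"][:3,3]; d=a-o; return o,d/np.linalg.norm(d)
def tri(p,q):
    o1,d1=ray(s,p); o2,d2=ray(t,q)
    k=np.linalg.lstsq(np.c_[d1,-d2],o2-o1,rcond=None)[0]
    a=o1+k[0]*d1;b=o2+k[1]*d2; return (a+b)/2,np.linalg.norm(a-b)
for p in((401,220),(405,150),(410,80),(415,5)):
    best=min(((tri(p,(427+u*173,225-u*110)),u) for u in np.linspace(-.3,1.3,300)),key=lambda r:r[0][1]); print(p,best)
W=np.array([[0.62773286,0.08739751],[0.69610448,0.02204485],[0.67148798,-0.06910338],[0.58312896,-0.095273],[0.5368961,0.06050399]])
ks=np.array([4,3,2,1,5]) # bays CCW after front
f=lambda x:(np.c_[x[0]-.095*np.cos(x[2]+ks*np.pi/3),x[1]-.095*np.sin(x[2]+ks*np.pi/3)]-W).ravel()
r=least_squares(f,[.6,0,0]);print(r.x,np.degrees(r.x[2]),f(r.x)*1e3)
T=np.array([[0.60642,0.37986],[0.62898,0.29704],[0.39288,0.23426],[0.36968,0.31482]])
print(T.mean(0),np.linalg.norm(np.roll(T,-1,0)-T,axis=1)); v=(T[0]+T[1]-T[2]-T[3]);print(np.degrees(np.arctan2(v[1],v[0])),v/np.linalg.norm(v))
print(cast(t,(390,290),.018),cast(t,(220,163),0.05))
E
```

```text
(401, 220) ((array([ 0.56208878, -0.17500787,  0.31378784]), np.float64(0.0004792457618959705)), np.float64(0.05317725752508368))
(405, 150) ((array([ 0.56212069, -0.17129701,  0.42796766]), np.float64(0.00024241298003176514)), np.float64(0.10668896321070237))
(410, 80) ((array([ 0.5628575 , -0.16932357,  0.52448059]), np.float64(5.436383640448109e-05)), np.float64(0.165551839464883))
(415, 5) ((array([ 0.56309992, -0.1665155 ,  0.61186961]), np.float64(0.0006674787042799085)), np.float64(0.22441471571906363))
[ 0.60481971 -0.00417032  0.28183812] 16.148134965235286 [-0.16897261  0.66937733 -0.03292021  0.20639464  1.83939745 -0.88258135
 -1.05343728 -1.13452466 -0.58406734  1.14133403]
[0.49949  0.306495] [0.08583767 0.24430419 0.08383408 0.24551177]
15.126876174736546 [0.96535033 0.26095736]
[[ 0.41650915 -0.11383315  0.018     ]] [[0.71982818 0.29711512 0.05      ]]
```

```bash
cat >> h.py <<'E'
from scipy.spatial.transform import Rotation as Ro
def st(msg=""):
    s=telemetry.sense(); R=Ro.from_euler("xyz",s["eef_rot"]).as_matrix()
    print(msg,"t%.2f"%s["time"],"tcp",np.round(s["ee_pos"]*100,2),"jaw deg %.2f"%np.degrees(np.arctan2(R[1,1],R[0,1])),"x",np.round(R[:,0],4),"F",np.round(s["contact_force"],1),"Tq",np.round(s["torque"],2),"w %.3f"%s["gripper_width"],"q",np.round(s["joints"],2)); return s,R
E
python3 -c "
from h import *
st()"
```

```text
t0.50 tcp [23.96 63.1  23.13] jaw deg 69.21 x [-0.e+00 -1.e-04 -1.e+00] F [ 0.7 -1.3 -0.6] Tq [-0.01  0.02 -0.02] w 1.000 q [-1.32  0.48  0.02  1.56 -0.01  1.11 -0.08]
```

Call:
send_rows(commands=[[0.5,[6,-10,2],[0,0,-24]],[0.5,[12,-21,2],[0,0,-48]],[0.5,[24,-42,2],[0,0,-96]],[0.5,[36.5,-63.5,2],[0,0,-143]],[0.5,[36.5,-63.5,2],[0,0,-143]],[0.5,[36.5,-63.5,2],[0,0,-143]],[0.5,[36.5,-63.5,2],[0,0,-143]],[0.5,[36.5,-63.5,2],[0,0,-143]],[0.5,[36.5,-63.5,2],[0,0,-143]],[0.5,[36.5,-63.5,2],[0,0,-143]],[0.5,[36.5,-63.5,2],[0,0,-143]],[0.5,[36.5,-63.5,2],[0,0,-143]],[0.5,[36.5,-63.5,2],[0,0,-143]],[0.5,[36.5,-63.5,2],[0,0,-143]],[0.5,[36.5,-63.5,2],[0,0,-143]],[0.5,[36.5,-63.5,2],[0,0,-143]],[0.5,[36.5,-63.5,2],[0,0,-143]],[0.5,[36.5,-63.5,2],[0,0,-143]],[0.5,[36.5,-63.5,2],[0,0,-143]],[0.5,[36.5,-63.5,2],[0,0,-143]]], squeeze=100)

```text
time: 2.5
ee_pos: [0.6045, -0.0035, 0.2514]
eef_rot: [-2.201, 1.57, 1.226]
contact_force: [-0.2, 0.0, 0.1]
gripper_width: 0.499
```

```bash
python3 -c "
from h import *
st(); snap('wrist','w1'); snap('side','s3')"
```

```text
t2.50 tcp [60.45 -0.35 25.14] jaw deg -73.64 x [ 1.e-04  3.e-04 -1.e+00] F [-0.2  0.   0.1] Tq [-0.04  0.01 -0.03] w 0.499 q [-0.66  0.42  0.76  1.75 -0.32  1.1  -1.08]
```

View pics/w1.png

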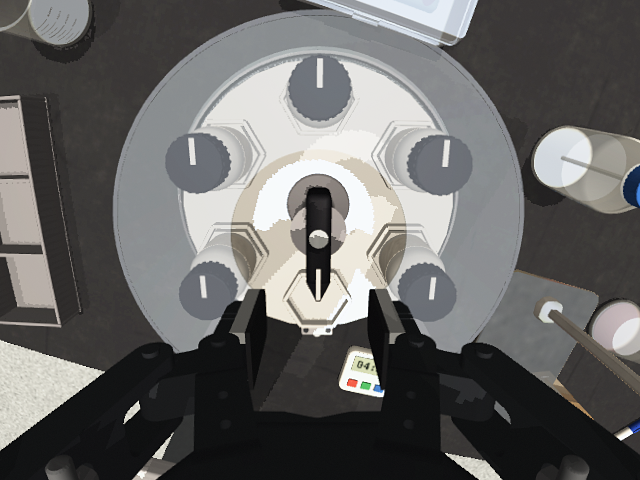

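View pics/s3.png

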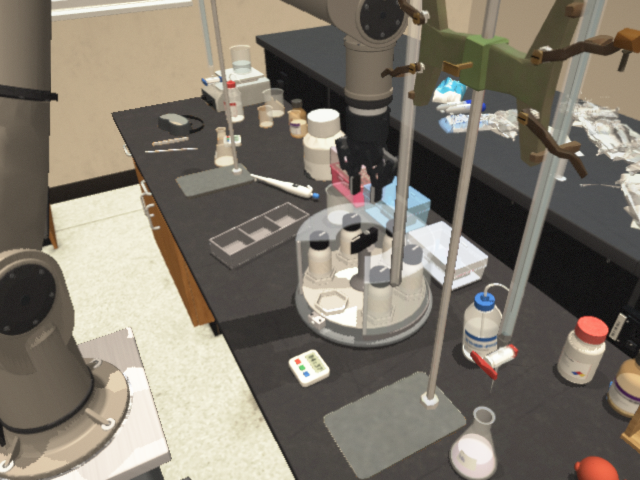

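```bash
python3 -c "
from h import *
c=vision.camera('wrist')
print(cast(c,[(318,186),(318,299),(318,239)],.172))
print(cast(c,[(320,89),(197,164),(439,165),(208,291),(427,292)],.15))
W=cast(c,[(320,89),(197,164),(439,165),(208,291),(427,292)],.15)
from scipy.optimize import least_squares
ks=np.array([3,4,2,5,1])
f=lambda x:(np.c_[x[0]-.095*np.cos(x[2]+ks*np.pi/3),x[1]-.095*np.sin(x[2]+ks*np.pi/3)]-W[:,:2]).ravel()
r=least_squares(f,[.6,0,0]);print(r.x,np.degrees(r.x[2]),f(r.x)*1e3)
"
```

```text
[[ 0.64265756  0.00660426  0.172     ]
 [ 0.57159678 -0.01422002  0.172     ]
 [ 0.61093644 -0.0026901   0.172     ]]
[[ 0.69782275  0.02138323  0.15      ]
 [ 0.63153684  0.08547313  0.15      ]
 [ 0.67519309 -0.06630885  0.15      ]
 [ 0.54501861  0.06037022  0.15      ]
 [ 0.58840856 -0.09124352  0.15      ]]
[ 0.60932653 -0.00328317  0.27820729] 15.940103349359477 [ 2.85096678  1.42366479  0.86862462  3.39771988  2.4016978  -3.03827293
 -3.96033281  2.41055305 -2.16095638 -4.19366478]
```

Call:
send_rows(commands=[[0.5,[0.2,0,-3],[0,0,-0.3]],[0.5,[0.2,0,-6],[0,0,-0.3]],[0.5,[0.2,0,-9],[0,0,-0.3]],[0.5,[0.2,0,-10.7],[0,0,-0.3]],[0.5,[0.2,0,-10.7],[0,0,-0.3]],[1,[0.2,0,-10.7],[0,0,-0.3]],[1,[0.2,0,-10.7],[0,0,-0.3]],[1,[0.2,0,-10.7],[0,0,-0.3]],[1,[0.2,0,-10.7],[0,0,-0.3]],[1,[0.2,0,-10.7],[0,0,-0.3]]], squeeze=100)

```text
time: 3.65
ee_pos: [0.6074, -0.0036, 0.146]
eef_rot: [-2.982, 1.568, 0.438]
contact_force: [-2.1, 1.4, 7.0]
gripper_width: 0.167
```

```bash
python3 -c "
from h import *
st(); snap('wrist','w2')"
```

```text
t3.65 tcp [60.74 -0.36 14.6 ] jaw deg -74.06 x [ 0.0022  0.001  -1.    ] F [-2.1  1.4  7. ] Tq [ 0.2   0.51 -0.03] w 0.167 q [-0.6   0.54  0.69  1.84 -0.43  0.91 -1.01]
```

View pics/w2.png

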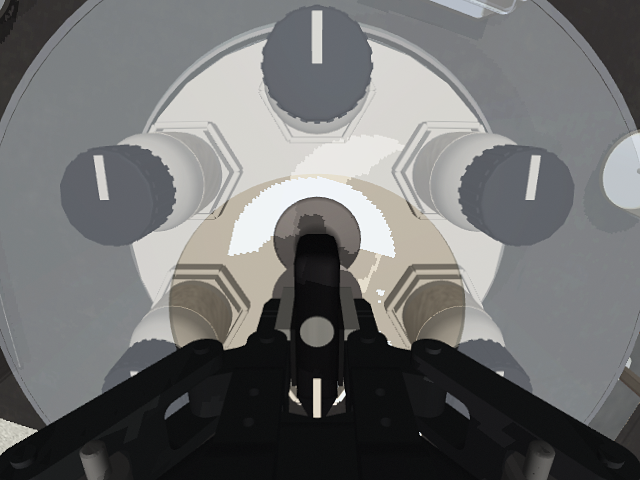

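Call:
send_rows(commands=[[1,[0,0,0],[0,0,5]],[1,[0,0,0],[0,0,10]],[1,[0,0,0],[0,0,15]],[1,[0,0,0],[0,0,20]],[1,[0,0,0],[0,0,25]],[1,[0,0,0],[0,0,30]],[1,[0,0,0],[0,0,35]],[1,[0,0,0],[0,0,40]],[1,[0,0,0],[0,0,45]],[1,[0,0,0],[0,0,50]],[1,[0,0,0],[0,0,55]],[1,[0,0,0],[0,0,60]],[1,[0,0,0],[0,0,60]],[1,[0,0,0],[0,0,60]]])

```text
time: 5.1
ee_pos: [0.6073, -0.0035, 0.1459]
eef_rot: [2.302, 1.569, 0.486]
contact_force: [-2.5, 2.0, 6.8]
gripper_width: 0.167
```

```bash
python3 -c "
from h import *
st(); snap('wrist','w3')"
```

```text
t5.10 tcp [60.73 -0.35 14.59] jaw deg -14.08 x [ 0.002   0.0011 -1.    ] F [-2.5  2.   6.8] Tq [0.33 0.53 0.2 ] w 0.167 q [-0.41  0.48  0.42  1.83 -0.25  0.88 -0.12]
```

View pics/w3.png

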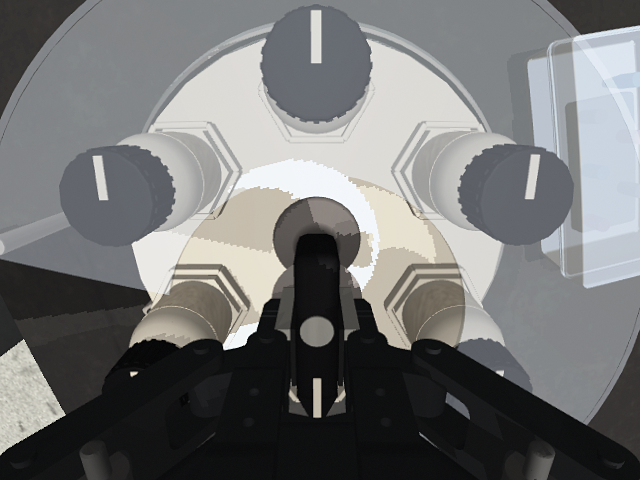

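Call:
send_rows(commands=[[0.5,[0,0,0],[0,0,0]],[0.5,[0,0,0],[0,0,0]],[0.5,[0,0,1],[0,0,0]],[0.5,[0,0,4],[0,0,0]],[0.4,[0,0,7.5],[0,0,0]],[0.3,[-4,-1.2,10],[0,0,8]],[0.3,[-8,-2.4,10],[0,0,16]],[0.3,[-9.1,-2.6,10],[0,0,24]],[0.3,[-9.1,-2.6,10],[0,0,32]],[0.3,[-9.1,-2.6,10],[0,0,40]],[0.3,[-9.1,-2.6,10],[0,0,48]],[0.3,[-9.1,-2.6,10],[0,0,55]],[0.3,[-9.1,-2.6,10],[0,0,55]],[0.3,[-9.1,-2.6,10],[0,0,55]]], squeeze=25)

```text
time: 6.55
ee_pos: [0.5157, -0.0302, 0.2448]
eef_rot: [0.939, 1.57, 0.078]
contact_force: [0.0, -0.4, 0.3]
gripper_width: 0.699
```

```bash
python3 -c "
from h import *
st(); snap('wrist','w4'); snap('top','t4',(270,130,430,290),3.7)"
```

```text
t6.55 tcp [51.57 -3.02 24.48] jaw deg 40.69 x [ 7.e-04  1.e-04 -1.e+00] F [ 0.  -0.4  0.3] Tq [-0.02  0.05  0.04] w 0.699 q [-0.34  0.2   0.32  1.93 -0.07  1.02  0.73]
```

View pics/w4.png

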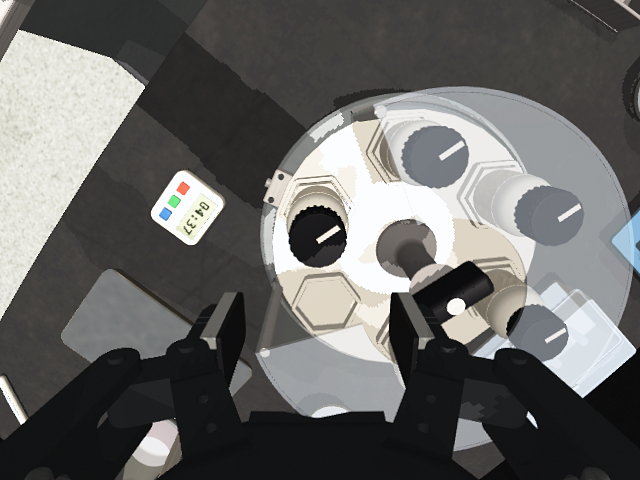

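```bash
python3 -c "
from h import *
c=vision.camera('wrist'); g=cv2.cvtColor(c['color'],cv2.COLOR_BGR2GRAY)
m=(g<50).astype(np.uint8); m[280:]=0
m=cv2.morphologyEx(m,cv2.MORPH_CLOSE,np.ones((9,9)))
n,l,s,ce=cv2.connectedComponentsWithStats(m)
for i in range(1,n):
  if s[i,4]>500: print(s[i],ce[i])
print(cast(c,[(317,236)],.150), cast(c,[(318,241)],.138))
"
```

```text
[   19     0   296   216 21346] [182.91253631  87.71559074]
[ 566    0   74   34 1494] [607.9892905   13.67804552]
[622  57  18  66 752] [631.48537234  90.08776596]
[322  89  90  30 553] [360.26039783  97.15370705]
[ 289  206   58   61 2599] [316.35475183 235.54328588]
[438 262  52  18 527] [465.43263757 273.02087287]
[[ 0.51353293 -0.02728702  0.15      ]] [[ 0.51875414 -0.03224721  0.138     ]]
```

View pics/t4.png

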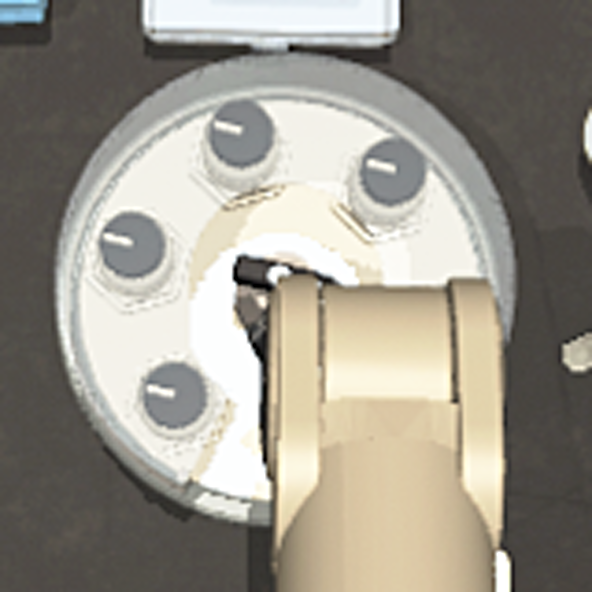

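Call:
send_rows(commands=[[0.3,[0,0,-4],[0,0,0]],[0.3,[0,0,-8],[0,0,0]],[0.3,[0,0,-11],[0,0,0]],[0.3,[0,0,-12.4],[0,0,0]],[0.3,[0,0,-12.4],[0,0,0]],[1,[0,0,-12.4],[0,0,0]],[1,[0,0,-12.4],[0,0,0]],[1,[0,0,-12.4],[0,0,0]],[1,[0,0,-12.4],[0,0,0]],[1,[0,0,-12.4],[0,0,0]]], squeeze=25)

```text
time: 7.7
ee_pos: [0.5163, -0.03, 0.1213]
eef_rot: [0.988, 1.569, 0.131]
contact_force: [-0.3, -0.5, 5.6]
gripper_width: 0.458
```

```bash
python3 -c "
from h import *
st(); snap('wrist','w5')"
```

```text
t7.70 tcp [51.63 -3.   12.13] jaw deg 40.90 x [ 1.8e-03  2.0e-04 -1.0e+00] F [-0.3 -0.5  5.6] Tq [-0.09  0.2  -0.01] w 0.458 q [-0.3   0.37  0.29  2.05 -0.15  0.74  0.8 ]
```

View pics/w5.png

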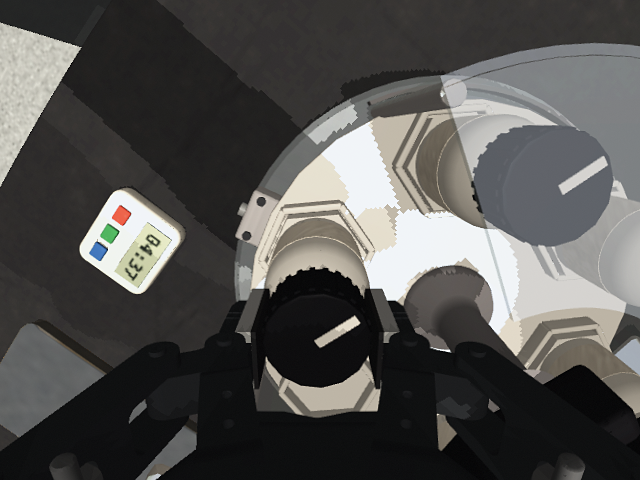

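Call:
send_rows(commands=[[1,[0,0,0],[0,0,-6]],[1,[0,0,0],[0,0,-12]],[1,[0,0,0],[0,0,-18]],[1,[0,0,0],[0,0,-24]],[1,[0,0,0],[0,0,-28]],[1,[0,0,0],[0,0,-32]],[1,[0,0,0],[0,0,-36]],[1,[0,0,0],[0,0,-40]]])

```text
time: 8.55
ee_pos: [0.5163, -0.0301, 0.1212]
eef_rot: [1.688, 1.569, 0.13]
contact_force: [-0.3, -1.2, 8.3]
gripper_width: 0.456
```

```bash
python3 -c "
from h import *
st(); snap('wrist','w6')"
```

```text
t8.55 tcp [51.63 -3.01 12.12] jaw deg 0.73 x [ 1.7e-03  2.0e-04 -1.0e+00] F [-0.3 -1.2  8.3] Tq [-0.27 -0.09 -0.03] w 0.456 q [-0.44  0.39  0.46  2.06 -0.25  0.75  0.19]
```

View pics/w6.png

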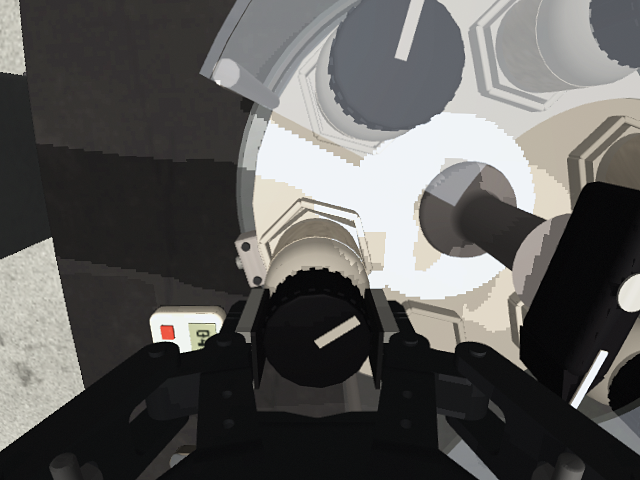

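Call:
send_rows(commands=[[1,[0,0,0],[0,0,-5]],[1,[0,0,0],[0,0,-10]],[1,[0,0,0],[0,0,-10]],[0.3,[0,0,0],[0,0,-10]],[0.3,[0,0,0],[0,0,-10]],[0.3,[0,0,0],[0,0,-10]],[0.3,[0,0,0],[0,0,-10]],[0.3,[0,0,0],[0,0,-10]]])

```text
time: 9.4
ee_pos: [0.5155, -0.0299, 0.1202]
eef_rot: [-1.776, 1.571, 2.778]
contact_force: [-0.1, 0.1, -0.3]
gripper_width: 0.702
```

```bash
python3 -c "
from h import *
st(); snap('wrist','w7'); snap('top','t7',(160,180,300,330),4)"
```

```text
t9.40 tcp [51.55 -2.99 12.02] jaw deg -9.08 x [-2.e-04  1.e-04 -1.e+00] F [-0.1  0.1 -0.3] Tq [ 0.01 -0.01  0.02] w 0.702 q [-0.47  0.4   0.5   2.06 -0.28  0.75  0.05]
```

View pics/w7.png

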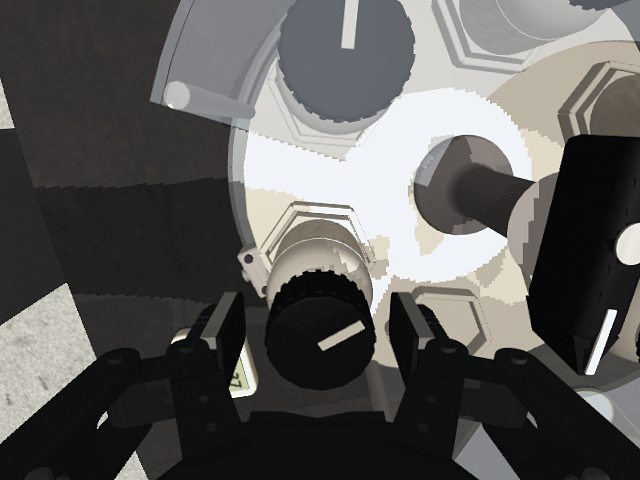

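View pics/t7.png

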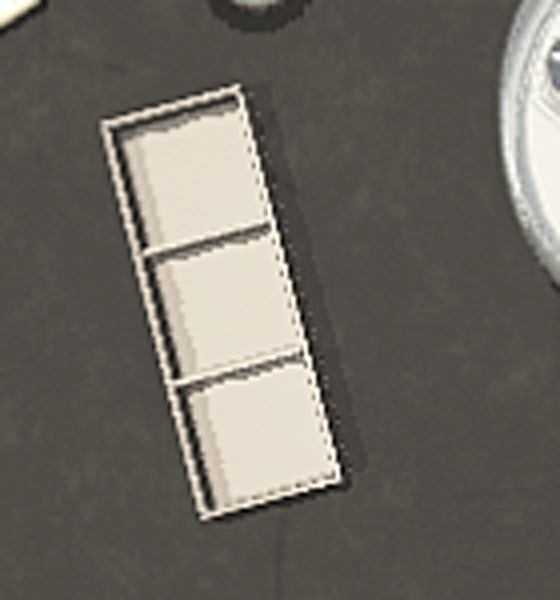

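Call:
send_rows(commands=[[1,[0,0,0],[0,0,0]],[1,[0,0,0],[0,0,0]],[1,[0,0,0],[0,0,0]],[1,[0,0,0],[0,0,0]],[1,[0,0,0],[0,0,0]],[1,[0,0,1],[0,0,0]],[1,[0,0,3],[0,0,0]],[1,[0,0,6],[0,0,0]],[1,[0,0,9],[0,0,0]],[1,[0,0,12],[0,0,0]],[1,[0,0,13.5],[0,0,0]],[1,[0,0,13.5],[0,0,0]],[1,[0,0,13.5],[0,0,0]]], squeeze=35)

```text
time: 10.8
ee_pos: [0.5149, -0.0298, 0.2549]
eef_rot: [-1.745, 1.57, 2.808]
contact_force: [0.6, 0.1, -3.0]
gripper_width: 0.453
```

```bash
python3 -c "
from h import *
st(); snap('side','s8',(200,100,460,360),2.3)"
```

```text
t10.80 tcp [51.49 -2.98 25.49] jaw deg -9.08 x [-7.e-04  3.e-04 -1.e+00] F [ 0.6  0.1 -3. ] Tq [ 0.03  0.01 -0.01] w 0.453 q [-0.56  0.2   0.58  1.93 -0.13  1.04 -0.08]
```

View pics/s8.png

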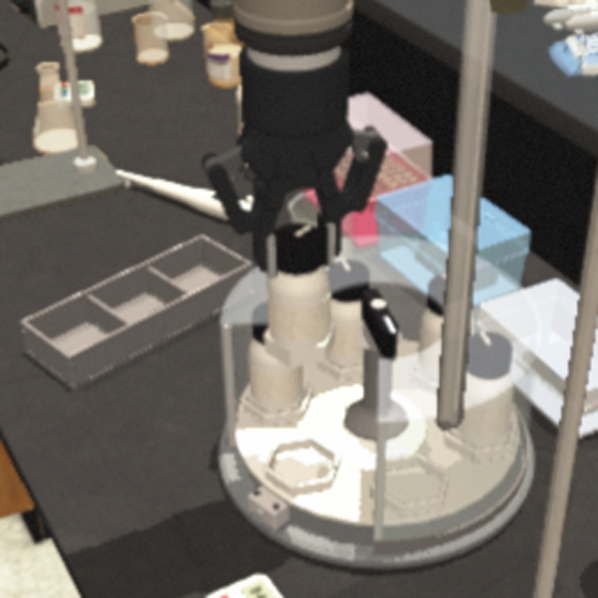

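Call:
send_rows(commands=[[1,[-1,3,0],[0,0,0]],[1,[-2,7,0],[0,0,0]],[1,[-3,11,0],[0,0,0]],[1,[-4.5,15,0],[0,0,0]],[1,[-5.5,19,0],[0,0,0]],[1,[-7,23,0],[0,0,0]],[1,[-8,27,0],[0,0,0]],[1,[-9,30,0],[0,0,0]],[1,[-9.4,31.5,0],[0,0,0]],[1,[-9.4,31.5,-3],[0,0,0]],[1,[-9.4,31.5,-6],[0,0,0]],[1,[-9.4,31.5,-9],[0,0,0]],[1,[-9.4,31.5,-10],[0,0,0]],[1,[-9.4,31.5,-10],[0,0,0]]])

```text
time: 12.25
ee_pos: [0.4208, 0.2835, 0.1537]
eef_rot: [-0.535, 1.566, -2.266]
contact_force: [-0.6, 0.5, -2.2]
gripper_width: 0.459
```

```bash
python3 -c "
from h import *
st(); snap('wrist','w9'); snap('side','s9',(200,100,460,360),2.3)"
```

```text
t12.25 tcp [42.08 28.35 15.37] jaw deg -9.15 x [-0.0029 -0.0035 -1.    ] F [-0.6  0.5 -2.2] Tq [-0.01  0.01  0.05] w 0.459 q [-0.99  0.31  0.33  2.04 -0.14  0.81 -0.74]
```

View pics/w9.png

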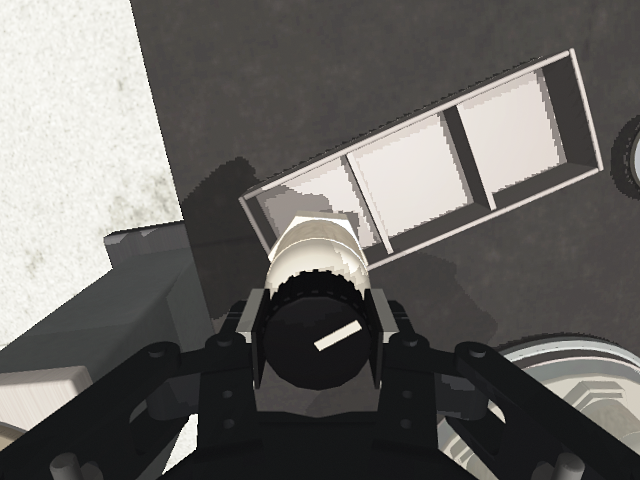

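View pics/s9.png

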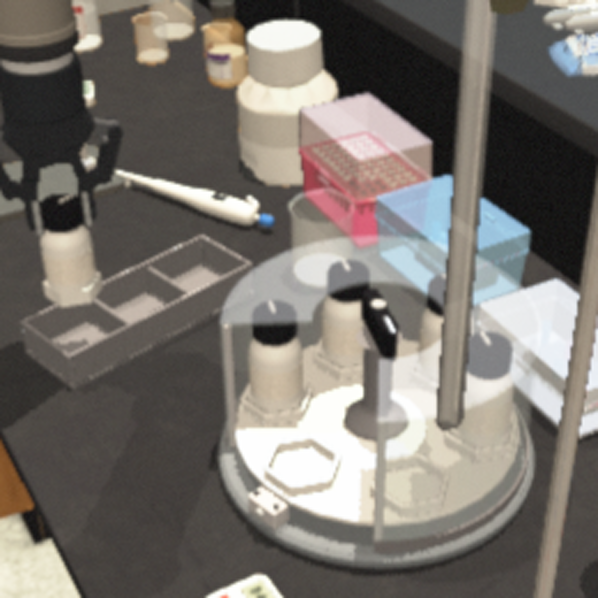

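```bash
python3 -c "
from h import *
c=vision.camera('wrist')
W=cast(c,[(243,200),(572,50),(602,170)],.042); print(W)
print((W[0]+W[2])/2, np.linalg.norm(W[1]-W[0]),np.linalg.norm(W[2]-W[1]))
v=W[1]-W[0];v/=np.linalg.norm(v);print(v,(W[0]+W[2])/2-.081*v); st()
"
```

```text
[[0.37551138 0.31712089 0.042     ]
 [0.61005892 0.38293603 0.042     ]
 [0.63314582 0.29908843 0.042     ]]
[0.5043286  0.30810466 0.042     ] 0.2436066107501971 0.08696794573337664
[0.96281271 0.27016975 0.        ] [0.42634077 0.28622091 0.042     ]
 t12.40 tcp [42.25 28.53 15.65] jaw deg -9.12 x [ 0.0015  0.0012 -1.    ] F [ 0.  -0.4 -1.7] Tq [-0.02 -0.01  0.01] w 0.453 q [-0.99  0.31  0.33  2.04 -0.14  0.82 -0.74]
```

Call:
send_rows(commands=[[1,[0.2,0,-2.5],[0,0,0]],[1,[0.2,0,-5],[0,0,0]],[1,[0.2,0,-6.5],[0,0,0]],[1,[0.2,0,-7.3],[0,0,0]],[1,[0.2,0,-7.7],[0,0,0]],[1,[0.2,0,-7.7],[0,0,0]]])

```text
time: 13.0
ee_pos: [0.4243, 0.2856, 0.079]
eef_rot: [2.44, 1.569, 0.711]
contact_force: [-0.1, 0.4, -2.4]
gripper_width: 0.458
```

```bash
python3 -c "
from h import *
st(); snap('wrist','w10')"
```

```text
t13.00 tcp [42.43 28.56  7.9 ] jaw deg -9.09 x [ 0.0013  0.0011 -1.    ] F [-0.1  0.4 -2.4] Tq [-0.07 -0.01 -0.01] w 0.458 q [-0.95  0.43  0.29  2.09 -0.2   0.65 -0.68]
```

View pics/w10.png

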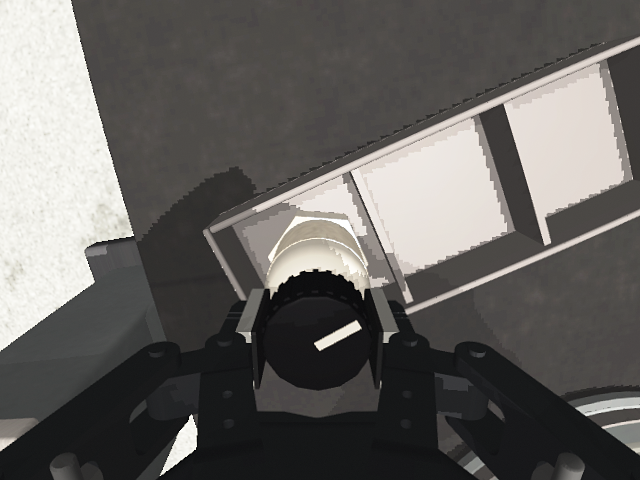

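Call:
send_rows(commands=[[1,[0,0,-0.15],[0,0,0]],[1,[0,0,-0.15],[0,0,0]],[0.3,[0,0,-0.15],[0,0,0]],[0.3,[0,0,-0.15],[0,0,0]],[0.3,[0,0,-0.15],[0,0,0]],[0.3,[0,0,2],[0,0,0]],[0.3,[0,0,5],[0,0,0]],[0.3,[0,0,9],[0,0,0]],[0.3,[0,0,13],[0,0,0]],[0.3,[0,0,17],[0,0,0]],[0.4,[2,-3,17.3],[0,0,0]],[0.5,[4.5,-7,17.3],[0,0,0]],[0.5,[7,-11,17.3],[0,0,0]],[0.5,[9.5,-15,17.3],[0,0,0]],[0.5,[12,-19,17.3],[0,0,-5]],[0.5,[14.5,-23,17.3],[0,0,-5]],[0.5,[17,-27,17.3],[0,0,-5]],[0.5,[18.3,-28.9,17.3],[0,0,-5]],[0.5,[18.3,-28.9,17.3],[0,0,-5]],[0.5,[18.3,-28.9,17.3],[0,0,-5]]])

```text
time: 15.05
ee_pos: [0.6063, -0.004, 0.2509]
eef_rot: [-1.488, 1.57, 2.978]
contact_force: [0.0, 1.2, 0.3]
gripper_width: 0.501
```

```bash
python3 -c "
from h import *
st(); snap('wrist','w11'); snap('side','s11',(200,100,460,360),2.3)"
```

```text
t15.05 tcp [60.63 -0.4  25.09] jaw deg -14.14 x [-8.e-04  1.e-04 -1.e+00] F [0.  1.2 0.3] Tq [-0.03 -0.02 -0.06] w 0.501 q [-0.51  0.38  0.54  1.73 -0.22  1.09 -0.14]
```

View pics/w11.png

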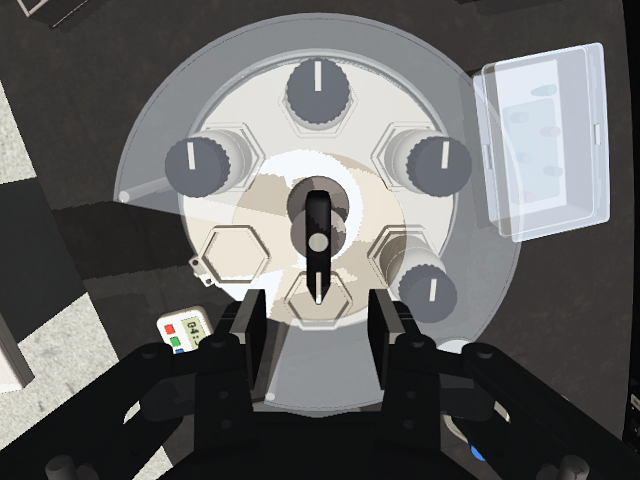

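View pics/s11.png

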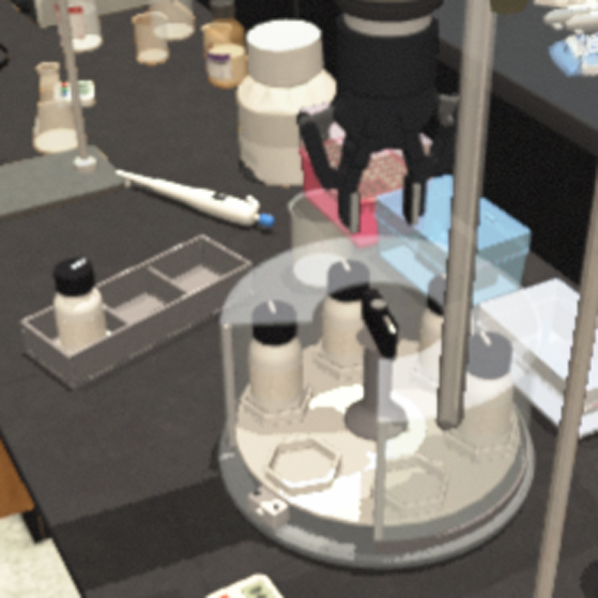

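Call:
send_rows(commands=[[0.5,[0.1,0,-4],[0,0,0]],[0.5,[0.1,0,-8],[0,0,0]],[0.5,[0.1,0,-10.5],[0,0,0]],[0.5,[0.1,0,-10.5],[0,0,0]],[1,[0.1,0,-10.5],[0,0,0]],[1,[0.1,0,-10.5],[0,0,0]],[1,[0.1,0,-10.5],[0,0,0]],[1,[0.1,0,-10.5],[0,0,0]],[1,[0.1,0,-10.5],[0,0,0]]], squeeze=100)

```text
time: 16.05
ee_pos: [0.6074, -0.003, 0.1484]
eef_rot: [3.14, 1.569, 1.324]
contact_force: [-5.3, 2.0, 5.1]
gripper_width: 0.163
```

Call:
send_rows(commands=[[1,[0,0,0],[0,0,5]],[1,[0,0,0],[0,0,10]],[1,[0,0,0],[0,0,15]],[1,[0,0,0],[0,0,20]],[1,[0,0,0],[0,0,25]],[1,[0,0,0],[0,0,30]],[1,[0,0,0],[0,0,35]],[1,[0,0,0],[0,0,40]],[1,[0,0,0],[0,0,45]],[1,[0,0,0],[0,0,50]],[1,[0,0,0],[0,0,55]],[1,[0,0,0],[0,0,60]],[1,[0,0,0],[0,0,60]],[1,[0,0,0],[0,0,60]]])

```text
time: 17.45
ee_pos: [0.6067, -0.0031, 0.1484]
eef_rot: [2.931, 1.569, 2.162]
contact_force: [-7.2, 2.6, 5.1]
gripper_width: 0.164
```

```bash
python3 -c "
from h import *
st()"
```

```text
t17.45 tcp [60.67 -0.31 14.84] jaw deg 45.96 x [-8.0e-04  1.3e-03 -1.0e+00] F [-7.2  2.6  5.1] Tq [0.43 1.43 0.15] w 0.164 q [-0.27  0.46  0.24  1.81 -0.14  0.88  0.83]
```

Call:
send_rows(commands=[[0.5,[0,0,0],[0,0,0]],[0.5,[0,0,0],[0,0,0]],[0.5,[0,0,1],[0,0,0]],[0.5,[0,0,4],[0,0,0]],[0.4,[0,0,7.5],[0,0,0]],[0.3,[-4,-1.2,10],[0,0,0]],[0.3,[-8,-2.4,10],[0,0,-5]],[0.3,[-9.2,-2.6,10],[0,0,-5]],[0.3,[-9.2,-2.6,10],[0,0,-5]],[0.3,[-9.2,-2.6,10],[0,0,-5]]], squeeze=25)

```text
time: 18.45
ee_pos: [0.5167, -0.0294, 0.247]
eef_rot: [1.069, 1.569, 0.213]
contact_force: [-0.4, 0.1, 0.2]
gripper_width: 0.702
```

```bash
python3 -c "
from h import *
st();snap('wrist','w12')"
```

```text
t18.45 tcp [51.67 -2.94 24.7 ] jaw deg 40.98 x [ 1.9e-03  4.0e-04 -1.0e+00] F [-0.4  0.1  0.2] Tq [-0.02 -0.11  0.01] w 0.702 q [-0.31  0.2   0.28  1.93 -0.07  1.02  0.72]
```

View pics/w12.png

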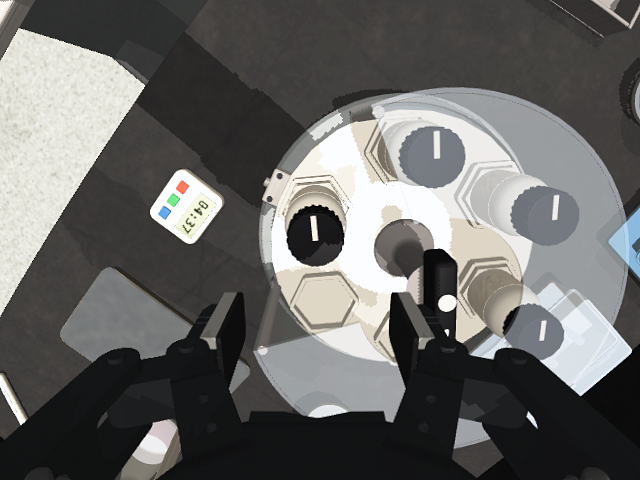

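Call:
send_rows(commands=[[0.3,[-0.1,0,-4],[0,0,0]],[0.3,[-0.1,0,-8],[0,0,0]],[0.3,[-0.1,0,-11],[0,0,0]],[0.3,[-0.1,0,-12.6],[0,0,0]],[0.3,[-0.1,0,-12.6],[0,0,0]],[1,[-0.1,0,-12.6],[0,0,0]],[1,[-0.1,0,-12.6],[0,0,0]],[1,[-0.1,0,-12.6],[0,0,0]],[1,[-0.1,0,-12.6],[0,0,0]],[1,[-0.1,0,-12.6],[0,0,0]]], squeeze=25)

```text
time: 19.5
ee_pos: [0.5151, -0.0298, 0.121]
eef_rot: [1.083, 1.569, 0.226]
contact_force: [-0.4, 0.7, 2.7]
gripper_width: 0.461
```

Call:
send_rows(commands=[[1,[0,0,0],[0,0,-6]],[1,[0,0,0],[0,0,-12]],[1,[0,0,0],[0,0,-18]],[1,[0,0,0],[0,0,-24]],[1,[0,0,0],[0,0,-28]],[1,[0,0,0],[0,0,-32]],[1,[0,0,0],[0,0,-36]]])

```text
time: 20.2
ee_pos: [0.5157, -0.0299, 0.1211]
eef_rot: [1.534, 1.568, 0.047]
contact_force: [1.5, -0.2, 0.4]
gripper_width: 0.459
```

```bash
python3 -c "
from h import *
st();snap('wrist','w13')"
```

```text
t20.20 tcp [51.57 -2.99 12.11] jaw deg 4.77 x [ 2.7e-03  1.0e-04 -1.0e+00] F [ 1.5 -0.2  0.4] Tq [ 0.1  -0.37  0.22] w 0.459 q [-0.39  0.38  0.41  2.06 -0.22  0.74  0.23]
```

View pics/w13.png

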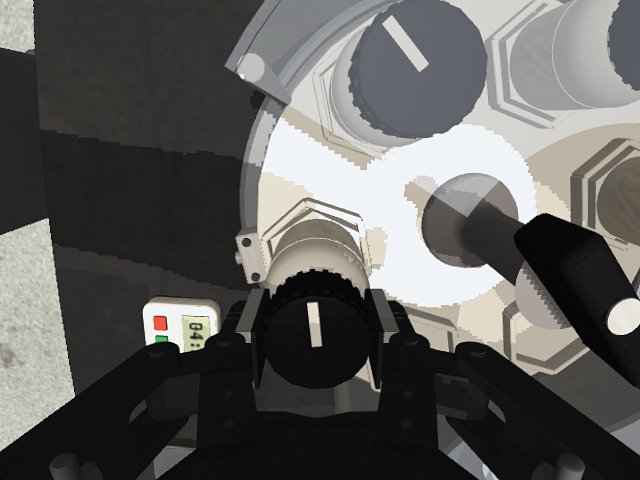

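Call:
send_rows(commands=[[1,[0,0,0],[0,0,-3]],[1,[0,0,0],[0,0,-6]],[1,[0,0,0],[0,0,-6]]])

```text
time: 20.55
ee_pos: [0.5156, -0.0296, 0.121]
eef_rot: [1.584, 1.569, -0.003]
contact_force: [1.7, -1.1, 3.2]
gripper_width: 0.459
```

```bash
python3 -c "
from h import *
st();snap('wrist','w14')"
```

```text
t20.55 tcp [51.56 -2.96 12.1 ] jaw deg -0.94 x [ 0.0021 -0.     -1.    ] F [ 1.7 -1.1  3.2] Tq [ 0.07 -0.29  0.53] w 0.459 q [-0.41  0.38  0.43  2.06 -0.23  0.75  0.15]
```

View pics/w14.png

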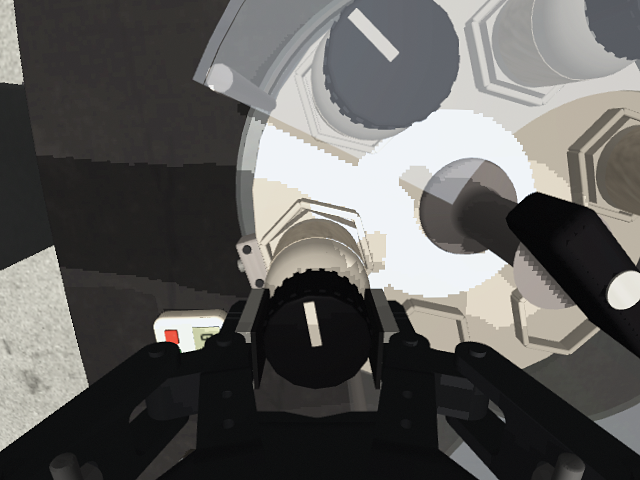

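Call:
send_rows(commands=[[0.3,[0,0,0],[0,0,0]],[0.3,[0,0,0],[0,0,0]],[0.3,[0,0,0],[0,0,0]],[0.3,[0,0,3],[0,0,0]],[0.3,[0,0,7],[0,0,0]],[0.3,[0,0,11],[0,0,8]],[0.4,[1,0.3,12.9],[0,0,16]],[0.5,[4,1.2,12.9],[0,0,24]],[0.5,[8,2.3,12.9],[0,0,32]],[0.5,[9.05,2.6,12.9],[0,0,40]],[0.5,[9.05,2.6,12.9],[0,0,47]],[0.5,[9.05,2.6,12.9],[0,0,47]],[0.5,[9.05,2.6,12.9],[0,0,47]]])

```text
time: 21.9
ee_pos: [0.6046, -0.0044, 0.249]
eef_rot: [-2.398, 1.57, 3.112]
contact_force: [-0.7, 0.4, -0.1]
gripper_width: 0.503
```

```bash
python3 -c "
from h import *
st();snap('wrist','w15');snap('side','s15',(200,100,460,360),2.3)"
```

```text
t21.90 tcp [60.46 -0.44 24.9 ] jaw deg 45.69 x [-9.e-04  0.e+00 -1.e+00] F [-0.7  0.4 -0.1] Tq [ 0.02 -0.03 -0.04] w 0.503 q [-0.35  0.35  0.34  1.73 -0.13  1.08  0.82]
```

View pics/w15.png

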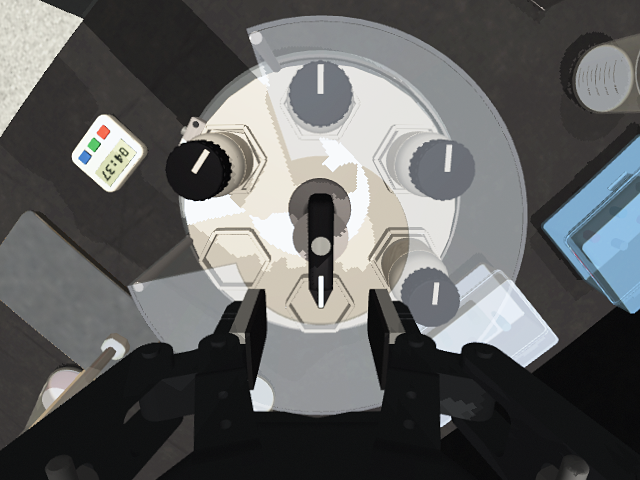

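View pics/s15.png

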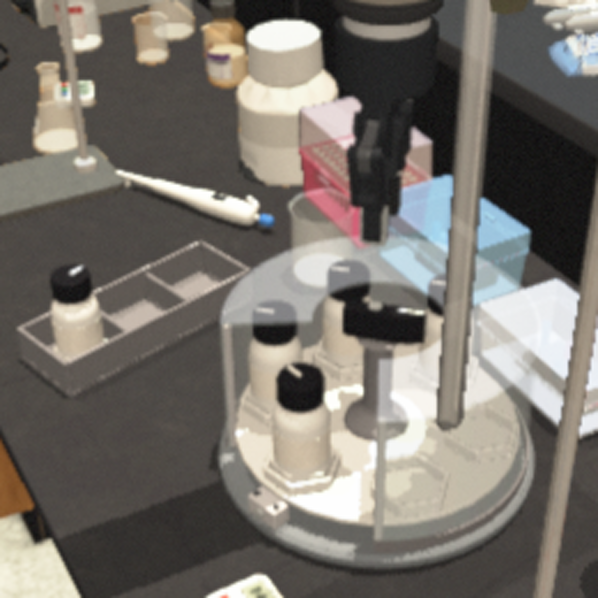

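Call:
send_rows(commands=[[0.5,[0.1,0.1,-4],[0,0,0]],[0.5,[0.1,0.1,-8],[0,0,0]],[0.5,[0.1,0.1,-10.3],[0,0,0]],[0.5,[0.1,0.1,-10.3],[0,0,0]],[1,[0.1,0.1,-10.3],[0,0,0]],[1,[0.1,0.1,-10.3],[0,0,0]],[1,[0.1,0.1,-10.3],[0,0,0]],[1,[0.1,0.1,-10.3],[0,0,0]],[1,[0.1,0.1,-10.3],[0,0,0]]], squeeze=100)

```text
time: 22.9
ee_pos: [0.607, -0.0033, 0.1485]
eef_rot: [0.867, 1.568, 0.097]
contact_force: [-2.1, -0.8, 6.8]
gripper_width: 0.166
```

Call:
send_rows(commands=[[1,[0,0,0],[0,0,5]],[1,[0,0,0],[0,0,10]],[1,[0,0,0],[0,0,15]],[1,[0,0,0],[0,0,20]],[1,[0,0,0],[0,0,25]],[1,[0,0,0],[0,0,30]],[1,[0,0,0],[0,0,35]],[1,[0,0,0],[0,0,40]],[1,[0,0,0],[0,0,45]],[1,[0,0,0],[0,0,50]],[1,[0,0,0],[0,0,55]],[1,[0,0,0],[0,0,60]],[1,[0,0,0],[0,0,60]],[1,[0,0,0],[0,0,60]]])

```text
time: 24.3
ee_pos: [0.6068, -0.0037, 0.1485]
eef_rot: [-0.425, 1.568, -0.148]
contact_force: [-3.5, -2.0, 6.4]
gripper_width: 0.165
```

```bash
python3 -c "
from h import *
st()"
```

```text
t24.30 tcp [60.68 -0.37 14.85] jaw deg 105.88 x [ 2.4e-03 -4.0e-04 -1.0e+00] F [-3.5 -2.   6.4] Tq [-0.16  0.67  0.26] w 0.165 q [-0.14  0.45  0.06  1.81 -0.03  0.88  1.78]
```

Call:
send_rows(commands=[[0.5,[0,0,0],[0,0,0]],[0.5,[0,0,0],[0,0,0]],[0.5,[0,0,1],[0,0,0]],[0.5,[0,0,4],[0,0,0]],[0.4,[0,0,7.5],[0,0,0]],[0.3,[-4,-1.2,10],[0,0,-8]],[0.3,[-8,-2.4,10],[0,0,-16]],[0.3,[-9.2,-2.6,10],[0,0,-24]],[0.3,[-9.2,-2.6,10],[0,0,-32]],[0.3,[-9.2,-2.6,10],[0,0,-40]],[0.3,[-9.2,-2.6,10],[0,0,-48]],[0.3,[-9.2,-2.6,10],[0,0,-56]],[0.3,[-9.2,-2.6,10],[0,0,-64]],[0.3,[-9.2,-2.6,10],[0,0,-65]],[0.3,[-9.2,-2.6,10],[0,0,-65]]], squeeze=25)

```text
time: 25.8
ee_pos: [0.5143, -0.0288, 0.2468]
eef_rot: [1.051, 1.57, 0.197]
contact_force: [0.8, 0.1, 1.0]
gripper_width: 0.699
```

```bash
python3 -c "
from h import *
st();snap('wrist','w16')"
```

```text
t25.80 tcp [51.43 -2.88 24.68] jaw deg 41.09 x [ 7.e-04  1.e-04 -1.e+00] F [0.8 0.1 1. ] Tq [-0.    0.04 -0.03] w 0.699 q [-0.26  0.2   0.23  1.93 -0.05  1.02  0.7 ]
```

View pics/w16.png

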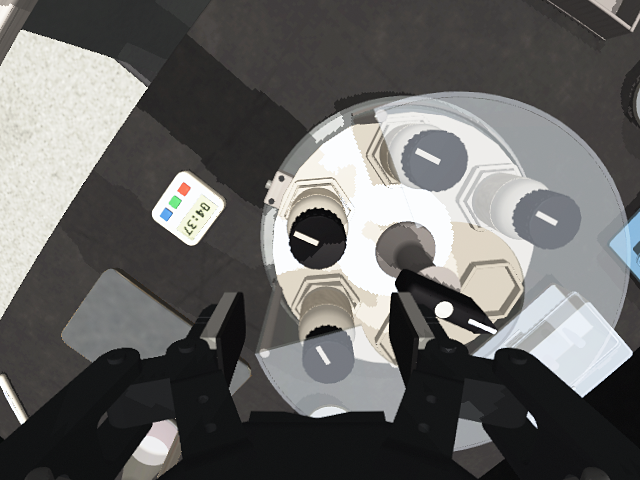

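Call:
send_rows(commands=[[0.3,[0.1,-0.1,-4],[0,0,0]],[0.3,[0.1,-0.1,-8],[0,0,0]],[0.3,[0.1,-0.1,-11],[0,0,0]],[0.3,[0.1,-0.1,-12.6],[0,0,0]],[0.3,[0.1,-0.1,-12.6],[0,0,0]],[1,[0.1,-0.1,-12.6],[0,0,0]],[1,[0.1,-0.1,-12.6],[0,0,0]],[1,[0.1,-0.1,-12.6],[0,0,0]],[1,[0.1,-0.1,-12.6],[0,0,0]],[1,[0.1,-0.1,-12.6],[0,0,0]]], squeeze=25)

```text
time: 26.85
ee_pos: [0.516, -0.0299, 0.1214]
eef_rot: [0.979, 1.569, 0.122]
contact_force: [-1.2, 0.1, 6.2]
gripper_width: 0.46
```

Call:
send_rows(commands=[[1,[0,0,0],[0,0,-6]],[1,[0,0,0],[0,0,-12]],[1,[0,0,0],[0,0,-18]],[1,[0,0,0],[0,0,-24]],[1,[0,0,0],[0,0,-28]],[1,[0,0,0],[0,0,-32]],[1,[0,0,0],[0,0,-36]],[1,[0,0,0],[0,0,-40]]])

```text
time: 27.65
ee_pos: [0.5165, -0.0299, 0.1214]
eef_rot: [1.678, 1.567, 0.12]
contact_force: [2.3, -0.7, 4.9]
gripper_width: 0.455
```

```bash
python3 -c "
from h import *
st();snap('wrist','w17')"
```

```text
t27.65 tcp [51.65 -2.99 12.14] jaw deg 0.74 x [ 3.3e-03  4.0e-04 -1.0e+00] F [ 2.3 -0.7  4.9] Tq [-0.01 -0.66 -0.03] w 0.455 q [-0.36  0.38  0.37  2.05 -0.2   0.74  0.14]
```

View pics/w17.png

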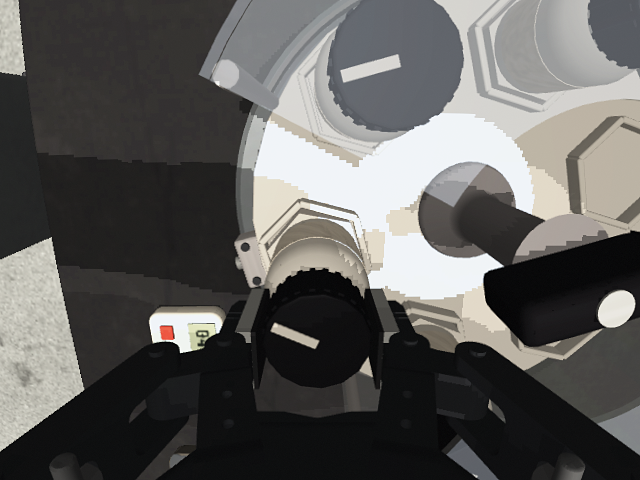

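Call:
send_rows(commands=[[1,[0,0,0],[0,0,-5]],[1,[0,0,0],[0,0,-10]],[1,[0,0,0],[0,0,-10]]])

```text
time: 28.0
ee_pos: [0.5165, -0.0298, 0.1214]
eef_rot: [1.804, 1.568, 0.073]
contact_force: [0.9, -1.3, 5.4]
gripper_width: 0.461
```

```bash
python3 -c "
from h import *
st();snap('wrist','w18');snap('top','t18',(160,180,300,330),4)"
```

```text
t28.00 tcp [51.65 -2.98 12.14] jaw deg -9.21 x [ 3.e-03  2.e-04 -1.e+00] F [ 0.9 -1.3  5.4] Tq [-0.04 -0.23  0.03] w 0.461 q [-0.4   0.38  0.41  2.05 -0.22  0.75 -0.01]
```

Call:
send_rows(commands=[[0.3,[0,0,0],[0,0,0]],[0.3,[0,0,0],[0,0,0]],[0.3,[0,0,0],[0,0,0]],[0.3,[0,0,0],[0,0,0]],[0.3,[0,0,0],[0,0,0]]])

```text
time: 28.6
ee_pos: [0.5149, -0.0299, 0.1202]
eef_rot: [-1.352, 1.571, -3.081]
contact_force: [0.4, -1.2, -0.3]
gripper_width: 0.702
```

```bash
python3 -c "
from h import *
st();snap('wrist','w19')"
```

```text
t28.60 tcp [51.49 -2.99 12.02] jaw deg -9.09 x [-3.e-04 -0.e+00 -1.e+00] F [ 0.4 -1.2 -0.3] Tq [ 0.06 -0.04 -0.05] w 0.702 q [-0.4   0.38  0.41  2.06 -0.22  0.75 -0.01]
```

View pics/w19.png

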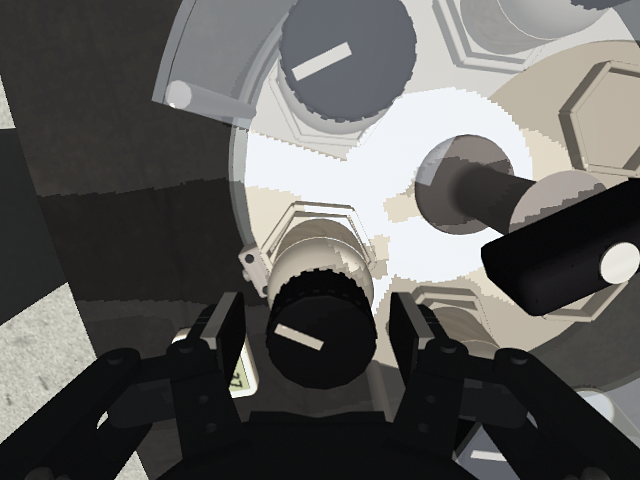

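View pics/t18.png

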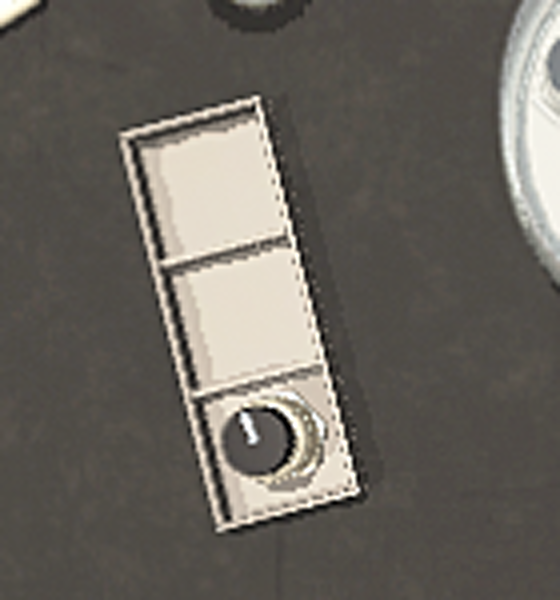

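```bash
python3 -c "
from h import *
t=vision.camera('top')
P=lambda x,y:(160+(x+.5)/4-.5,180+(y+.5)/4-.5)
for C in ([(104,122),(241,86),(341,480),(205,519)],[(122,133),(259,98),(359,493),(221,529)]):
  T=cast(t,[P(*q) for q in C],.042)[:,:2]; v=T[0]+T[1]-T[2]-T[3]; v/=np.linalg.norm(v)
  print(T.mean(0),v,T.mean(0)+.081*v,T.mean(0)-.081*v)
"
```

```text
[0.49919187 0.30634311] [0.96503937 0.26210498] [0.57736006 0.32757362] [0.42102368 0.28511261]
[0.4923525  0.29568601] [0.96583817 0.25914597] [0.57058539 0.31667684] [0.41411961 0.27469519]
```

Call:
send_rows(commands=[[1,[0,0,0],[0,0,0]],[1,[0,0,0],[0,0,0]],[1,[0,0,0],[0,0,0]],[1,[0,0,0],[0,0,0]],[1,[0,0,1],[0,0,0]],[1,[0,0,3],[0,0,0]],[1,[0,0,6],[0,0,0]],[1,[0,0,9],[0,0,0]],[1,[0,0,12],[0,0,0]],[1,[0,0,13.5],[0,0,0]],[1,[0,0,13.5],[0,0,0]]], squeeze=35)

```text
time: 29.8
ee_pos: [0.5161, -0.0301, 0.2578]
eef_rot: [1.946, 1.566, 0.216]
contact_force: [0.0, 1.5, -1.8]
gripper_width: 0.46
```

Call:
send_rows(commands=[[1,[-0.2,3,0],[0,0,0]],[1,[-0.5,7,0],[0,0,0]],[1,[-0.7,11,0],[0,0,0]],[1,[-1,15,0],[0,0,0]],[1,[-1.2,19,0],[0,0,0]],[1,[-1.5,23,0],[0,0,0]],[1,[-1.8,27,0],[0,0,0]],[1,[-2,30,0],[0,0,0]],[1,[-2.1,32.6,0],[0,0,0]],[1,[-2.1,32.6,0],[0,0,0]],[1,[-2.1,32.6,-3],[0,0,0]],[1,[-2.1,32.6,-6],[0,0,0]],[1,[-2.1,32.6,-9],[0,0,0]],[1,[-2.1,32.6,-10],[0,0,0]],[1,[-2.1,32.6,-10],[0,0,0]],[1,[-2.1,32.6,-10],[0,0,0]]])

```text
time: 31.4
ee_pos: [0.4946, 0.296, 0.1561]
eef_rot: [2.154, 1.57, 0.424]
contact_force: [0.4, 0.0, -0.7]
gripper_width: 0.456
```

```bash
python3 -c "
from h import *
st();snap('wrist','w20')"
```

```text
t31.40 tcp [49.46 29.6  15.61] jaw deg -9.12 x [ 7.e-04  3.e-04 -1.e+00] F [ 0.4  0.  -0.7] Tq [ 0.   -0.03  0.03] w 0.456 q [-0.86  0.41  0.27  1.88 -0.14  0.87 -0.68]
```

View pics/w20.png

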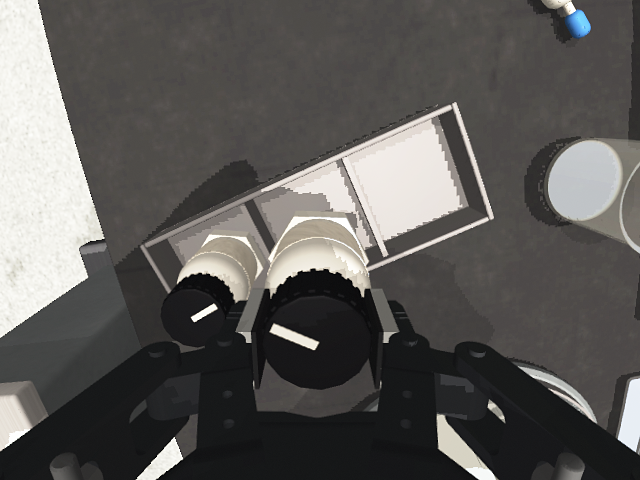

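```bash
python3 -c "
from h import *
c=vision.camera('wrist')
W=cast(c,[(146,246),(456,103),(491,218)],.042); print((W[0]+W[2])/2)
print(cast(c,[(195,312)],.108)); st()
"
```

```text
[0.49564511 0.29718004 0.042     ]
[[0.42146952 0.27943462 0.108     ]]
 t31.50 tcp [49.5  29.65 15.68] jaw deg -9.10 x [ 0.0021  0.0016 -1.    ] F [ 0.5  0.2 -2.5] Tq [ 0.01 -0.02 -0.01] w 0.456 q [-0.86  0.41  0.27  1.88 -0.14  0.87 -0.68]
```

Call:
send_rows(commands=[[1,[0,0,-2.5],[0,0,0]],[1,[0,0,-5],[0,0,0]],[1,[0,0,-6.8],[0,0,0]],[1,[0,0,-7.5],[0,0,0]],[1,[0,0,-7.8],[0,0,0]],[1,[0,0,-7.9],[0,0,0]],[1,[0,0,-7.9],[0,0,0]],[0.42,[0,0,-7.9],[0,0,0]],[0.42,[0,0,-7.9],[0,0,0]],[0.42,[0,0,-7.9],[0,0,0]],[0.42,[0,0,-6],[0,0,0]],[0.42,[0,0,-3],[0,0,0]],[0.42,[0,0,1],[0,0,0]],[0.42,[0,0,5],[0,0,0]],[0.42,[0,0,9],[0,0,0]],[0.42,[0,0,9.4],[0,0,0]]])

```text
time: 33.1
ee_pos: [0.4968, 0.2975, 0.255]
eef_rot: [2.41, 1.561, 0.68]
contact_force: [1.2, 0.3, 0.5]
gripper_width: 0.58
```

Call:
send_rows(commands=[[0.5,[1,-3,0],[0,0,-8]],[0.5,[2.5,-7,0],[0,0,-16]],[0.5,[4,-11,0],[0,0,-24]],[0.5,[5.5,-15,0],[0,0,-32]],[0.5,[7,-19,0],[0,0,-40]],[0.5,[8.5,-23,0],[0,0,-48]],[0.5,[10,-27,0],[0,0,-56]],[0.5,[11.2,-30,0],[0,0,-64]],[0.5,[11.2,-30,0],[0,0,-65]],[0.5,[11.2,-30,0],[0,0,-65]],[0.5,[11.2,-30,0],[0,0,-65]]])

```text
time: 34.2
ee_pos: [0.6057, -0.0023, 0.2488]
eef_rot: [-0.947, 1.57, 2.475]
contact_force: [-0.2, 0.8, 0.2]
gripper_width: 0.499
```

```bash
python3 -c "
from h import *
st();snap('wrist','w21');snap('side','s21',(200,100,460,360),2.3)"
```

```text
t34.20 tcp [60.57 -0.23 24.88] jaw deg -73.90 x [-9.e-04  7.e-04 -1.e+00] F [-0.2  0.8  0.2] Tq [0.04 0.02 0.03] w 0.499 q [-0.57  0.39  0.62  1.74 -0.26  1.09 -1.15]
```

View pics/w21.png

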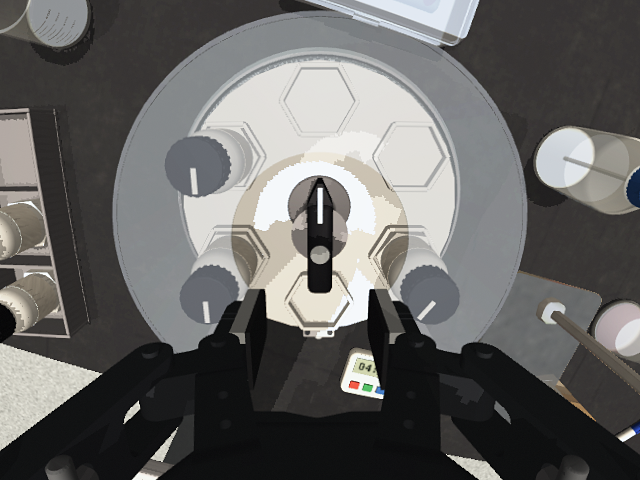

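View pics/s21.png

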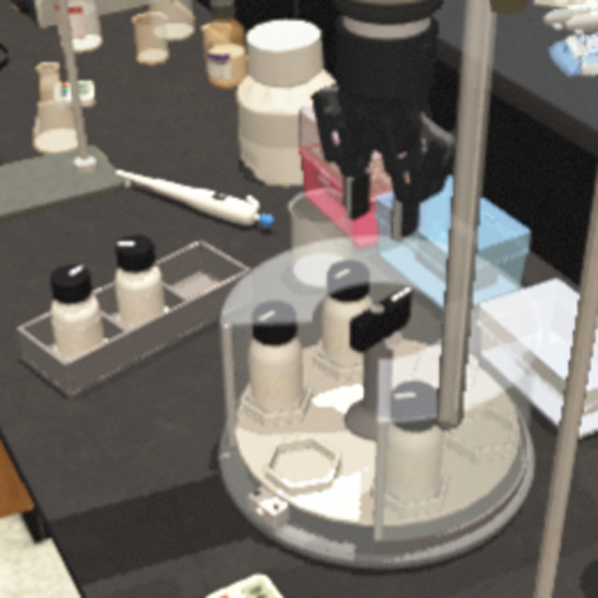

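```bash
python3 -c "
from h import *
c=vision.camera('wrist'); im=c['color'][255:335,170:490]; cv2.imwrite('pics/w21b.png',cv2.resize(im,None,fx=2.5,fy=2.5,interpolation=cv2.INTER_CUBIC))
for a,b,z in (((437,299),(417,319),.15),((206,300),(208,322),.15),((193,168),(195,195),.15),((320,249),(320,180),.172)):
  W=cast(c,[a,b],z); d=W[1]-W[0]; print(np.degrees(np.arctan2(d[1],d[0])),np.linalg.norm(d))
"
```

```text
156.50489917506542 0.02074021396986129
-164.54081150944484 0.01780539620124129
-164.566991342883 0.017694988695122402
16.21770819367131 0.042722659448888964
```

View pics/w21b.png

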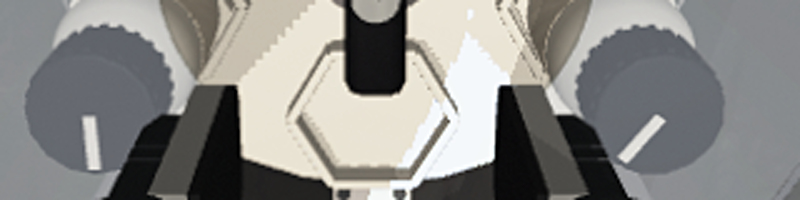

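Call:
send_rows(commands=[[0.5,[0.1,-0.1,-4],[0,0,0]],[0.5,[0.1,-0.1,-8],[0,0,0]],[0.5,[0.1,-0.1,-10.3],[0,0,0]],[0.5,[0.1,-0.1,-10.3],[0,0,0]],[1,[0.1,-0.1,-10.3],[0,0,0]],[1,[0.1,-0.1,-10.3],[0,0,0]],[1,[0.1,-0.1,-10.3],[0,0,0]],[1,[0.1,-0.1,-10.3],[0,0,0]],[1,[0.1,-0.1,-10.3],[0,0,0]]], squeeze=100)

```text
time: 35.25
ee_pos: [0.6079, -0.0035, 0.1483]
eef_rot: [-2.617, 1.568, 0.804]
contact_force: [-3.4, 4.1, 6.9]
gripper_width: 0.164
```

Call:
send_rows(commands=[[1,[0,0,0],[0,0,5]],[1,[0,0,0],[0,0,10]],[1,[0,0,0],[0,0,15]],[1,[0,0,0],[0,0,20]],[1,[0,0,0],[0,0,25]],[1,[0,0,0],[0,0,30]],[1,[0,0,0],[0,0,35]],[1,[0,0,0],[0,0,40]],[1,[0,0,0],[0,0,45]],[1,[0,0,0],[0,0,50]],[1,[0,0,0],[0,0,55]],[1,[0,0,0],[0,0,60]],[1,[0,0,0],[0,0,60]],[1,[0,0,0],[0,0,60]]])

```text
time: 36.65
ee_pos: [0.6074, -0.003, 0.1483]
eef_rot: [2.874, 1.568, 1.059]
contact_force: [-4.8, 4.4, 7.3]
gripper_width: 0.16
```

Call:
send_rows(commands=[[0.5,[0,0,0],[0,0,0]],[0.5,[0,0,0],[0,0,0]],[0.5,[0,0,1],[0,0,0]],[0.5,[0,0,4],[0,0,0]],[0.4,[0,0,7.5],[0,0,0]],[0.3,[-4,-1.2,10],[0,0,8]],[0.3,[-8,-2.4,10],[0,0,16]],[0.3,[-9.1,-2.6,10],[0,0,24]],[0.3,[-9.1,-2.6,10],[0,0,32]],[0.3,[-9.1,-2.6,10],[0,0,40]],[0.3,[-9.1,-2.6,10],[0,0,48]],[0.3,[-9.1,-2.6,10],[0,0,55]],[0.3,[-9.1,-2.6,10],[0,0,55]],[0.3,[-9.1,-2.6,10],[0,0,55]]], squeeze=25)

```text
time: 38.05
ee_pos: [0.5163, -0.0314, 0.2469]
eef_rot: [0.714, 1.57, -0.147]
contact_force: [0.0, 0.4, -0.3]
gripper_width: 0.7
```

```bash
python3 -c "
from h import *
st();snap('wrist','w22')"
```

```text
t38.05 tcp [51.63 -3.14 24.69] jaw deg 40.68 x [ 9.e-04 -1.e-04 -1.e+00] F [ 0.   0.4 -0.3] Tq [0.01 0.04 0.  ] w 0.700 q [-0.24  0.2   0.2   1.92 -0.05  1.02  0.7 ]
```

View pics/w22.png

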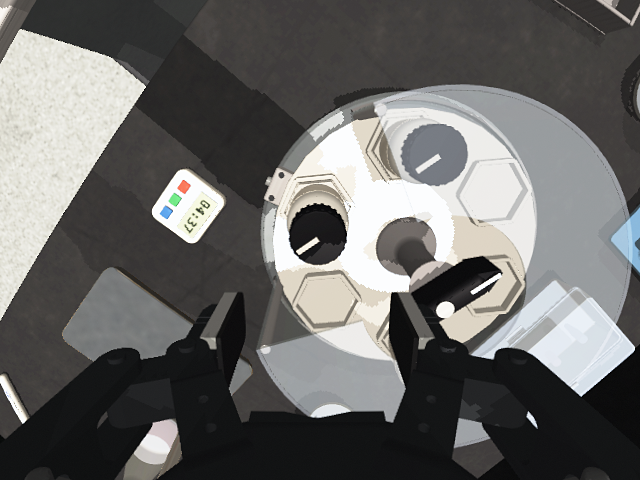

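Call:
send_rows(commands=[[0.3,[-0.1,0.1,-4],[0,0,0]],[0.3,[-0.1,0.1,-8],[0,0,0]],[0.3,[-0.1,0.1,-11],[0,0,0]],[0.3,[-0.1,0.1,-12.6],[0,0,0]],[0.3,[-0.1,0.1,-12.6],[0,0,0]],[1,[-0.1,0.1,-12.6],[0,0,0]],[1,[-0.1,0.1,-12.6],[0,0,0]],[1,[-0.1,0.1,-12.6],[0,0,0]],[1,[-0.1,0.1,-12.6],[0,0,0]],[1,[-0.1,0.1,-12.6],[0,0,0]]], squeeze=25)

```text
time: 39.1
ee_pos: [0.516, -0.0299, 0.1214]
eef_rot: [0.975, 1.569, 0.118]
contact_force: [-0.1, -0.2, 6.2]
gripper_width: 0.46
```

Call:
send_rows(commands=[[1,[0,0,0],[0,0,-6]],[1,[0,0,0],[0,0,-12]],[1,[0,0,0],[0,0,-18]],[1,[0,0,0],[0,0,-24]],[1,[0,0,0],[0,0,-28]],[1,[0,0,0],[0,0,-32]],[1,[0,0,0],[0,0,-36]],[1,[0,0,0],[0,0,-40]]])

```text
time: 39.9
ee_pos: [0.5158, -0.0298, 0.1213]
eef_rot: [1.586, 1.569, 0.031]
contact_force: [-1.3, -1.3, 7.4]
gripper_width: 0.457
```

```bash
python3 -c "
from h import *
st();snap('wrist','w23')"
```

```text
t39.90 tcp [51.58 -2.98 12.13] jaw deg 0.86 x [ 0.0015  0.     -1.    ] F [-1.3 -1.3  7.4] Tq [-0.39  0.39  0.74] w 0.457 q [-0.34  0.37  0.34  2.05 -0.18  0.74  0.13]
```

View pics/w23.png

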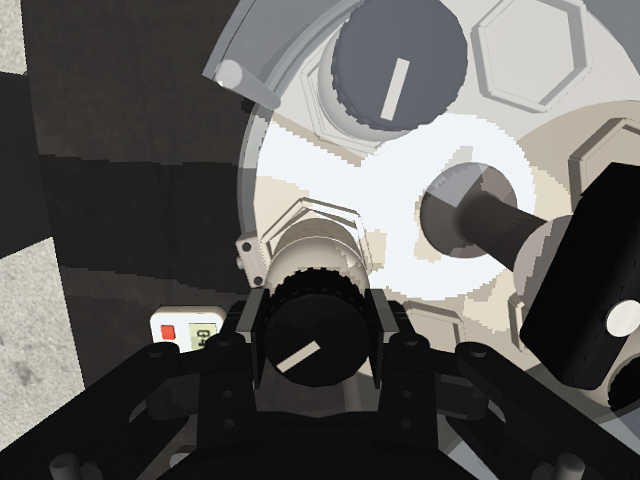

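Call:
send_rows(commands=[[0.3,[0,0,0],[0,0,0]],[0.3,[0,0,0],[0,0,0]],[0.3,[0,0,0],[0,0,0]],[0.3,[0,0,3],[0,0,0]],[0.3,[0,0,7],[0,0,0]],[0.3,[0,0,11],[0,0,0]],[0.4,[1,0.3,12.9],[0,0,-8]],[0.5,[4,1.2,12.9],[0,0,-15]],[0.5,[8,2.3,12.9],[0,0,-15]],[0.5,[9.1,2.6,12.9],[0,0,-15]],[0.5,[9.1,2.6,12.9],[0,0,-15]],[0.5,[9.1,2.6,12.9],[0,0,-15]]])

```text
time: 41.15
ee_pos: [0.6049, -0.0048, 0.2487]
eef_rot: [-1.011, 1.569, -2.828]
contact_force: [-0.7, 0.2, -0.1]
gripper_width: 0.499
```

```bash
python3 -c "
from h import *
st();snap('wrist','w24')"
```

```text
t41.15 tcp [60.49 -0.48 24.87] jaw deg -14.13 x [-1.9e-03 -6.0e-04 -1.0e+00] F [-0.7  0.2 -0.1] Tq [-0.02 -0.    0.01] w 0.499 q [-0.42  0.36  0.42  1.73 -0.16  1.08 -0.19]
```

View pics/w24.png

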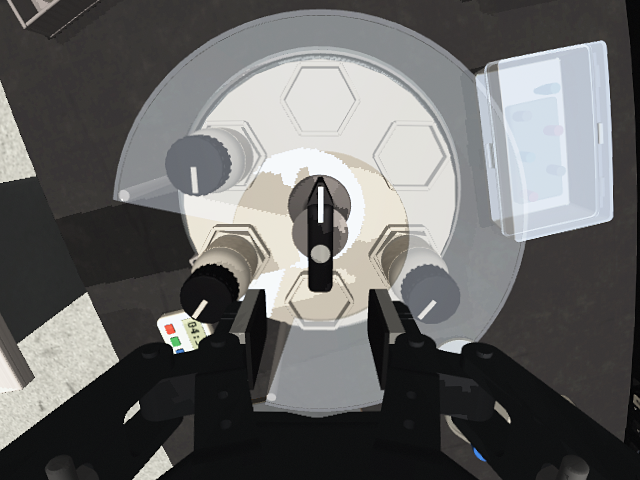

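Call:
send_rows(commands=[[0.5,[0.1,0.1,-4],[0,0,0]],[0.5,[0.1,0.1,-8],[0,0,0]],[0.5,[0.1,0.1,-10.3],[0,0,0]],[0.5,[0.1,0.1,-10.3],[0,0,0]],[1,[0.1,0.1,-10.3],[0,0,0]],[1,[0.1,0.1,-10.3],[0,0,0]],[1,[0.1,0.1,-10.3],[0,0,0]],[1,[0.1,0.1,-10.3],[0,0,0]],[1,[0.1,0.1,-10.3],[0,0,0]]], squeeze=100)

```text
time: 42.1
ee_pos: [0.6074, -0.0032, 0.1486]
eef_rot: [2.204, 1.569, 0.387]
contact_force: [-4.2, 0.1, 6.7]
gripper_width: 0.164
```

Call:
send_rows(commands=[[1,[0,0,0],[0,0,5]],[1,[0,0,0],[0,0,10]],[1,[0,0,0],[0,0,15]],[1,[0,0,0],[0,0,20]],[1,[0,0,0],[0,0,25]],[1,[0,0,0],[0,0,30]],[1,[0,0,0],[0,0,35]],[1,[0,0,0],[0,0,40]],[1,[0,0,0],[0,0,45]],[1,[0,0,0],[0,0,50]],[1,[0,0,0],[0,0,55]],[1,[0,0,0],[0,0,60]],[1,[0,0,0],[0,0,60]],[1,[0,0,0],[0,0,60]]])

```text
time: 43.5
ee_pos: [0.6069, -0.0033, 0.1486]
eef_rot: [0.914, 1.57, 0.144]
contact_force: [-6.2, -1.4, 7.2]
gripper_width: 0.164
```

Call:
send_rows(commands=[[0.5,[0,0,0],[0,0,0]],[0.5,[0,0,0],[0,0,0]],[0.5,[0,0,1],[0,0,0]],[0.5,[0,0,4],[0,0,0]],[0.4,[0,0,7.5],[0,0,0]],[0.3,[-4,-1.2,10],[0,0,0]],[0.3,[-8,-2.4,10],[0,0,-5]],[0.3,[-9.1,-2.6,10],[0,0,-5]],[0.3,[-9.1,-2.6,10],[0,0,-5]],[0.3,[-9.1,-2.6,10],[0,0,-5]]], squeeze=25)

```text
time: 44.5
ee_pos: [0.5172, -0.0283, 0.2469]
eef_rot: [1.073, 1.569, 0.218]
contact_force: [-0.0, 0.0, 0.3]
gripper_width: 0.705
```

```bash
python3 -c "
from h import *
st();snap('wrist','w25')"
```

```text
t44.50 tcp [51.72 -2.83 24.69] jaw deg 40.99 x [ 1.7e-03  4.0e-04 -1.0e+00] F [-0.   0.   0.3] Tq [ 0.05 -0.04  0.01] w 0.705 q [-0.21  0.2   0.16  1.92 -0.04  1.02  0.69]
```

View pics/w25.png

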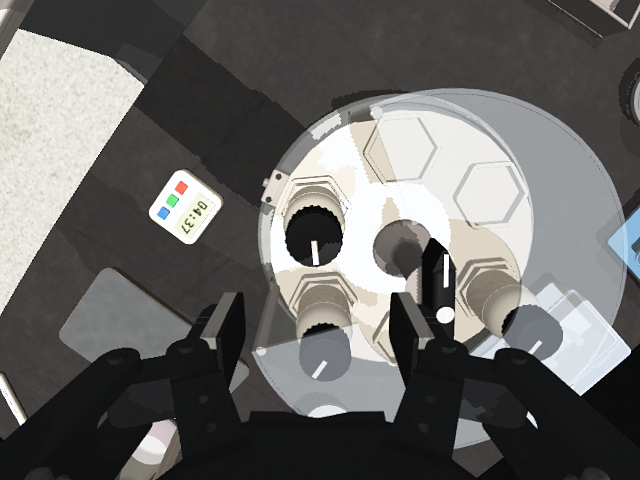

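Call:
send_rows(commands=[[0.3,[-0.15,-0.15,-4],[0,0,0]],[0.3,[-0.15,-0.15,-8],[0,0,0]],[0.3,[-0.15,-0.15,-11],[0,0,0]],[0.3,[-0.15,-0.15,-12.6],[0,0,0]],[0.3,[-0.15,-0.15,-12.6],[0,0,0]],[1,[-0.15,-0.15,-12.6],[0,0,0]],[1,[-0.15,-0.15,-12.6],[0,0,0]],[1,[-0.15,-0.15,-12.6],[0,0,0]],[1,[-0.15,-0.15,-12.6],[0,0,0]],[1,[-0.15,-0.15,-12.6],[0,0,0]]], squeeze=25)

```text
time: 45.55
ee_pos: [0.5151, -0.0303, 0.121]
eef_rot: [1.012, 1.569, 0.156]
contact_force: [0.8, 0.0, 1.2]
gripper_width: 0.455
```

Call:
send_rows(commands=[[1,[0,0,0],[0,0,-6]],[1,[0,0,0],[0,0,-12]],[1,[0,0,0],[0,0,-18]],[1,[0,0,0],[0,0,-24]],[1,[0,0,0],[0,0,-28]],[1,[0,0,0],[0,0,-32]],[1,[0,0,0],[0,0,-36]],[1,[0,0,0],[0,0,-40]]])

```text
time: 46.35
ee_pos: [0.5155, -0.0302, 0.1211]
eef_rot: [1.553, 1.569, -0.003]
contact_force: [0.6, 0.1, 0.7]
gripper_width: 0.458
```

```bash
python3 -c "
from h import *
st();snap('wrist','w26')"
```

```text
t46.35 tcp [51.55 -3.02 12.11] jaw deg 0.87 x [ 0.0021 -0.     -1.    ] F [0.6 0.1 0.7] Tq [ 0.02 -0.17  0.46] w 0.458 q [-0.32  0.37  0.31  2.05 -0.16  0.74  0.11]
```

View pics/w26.png

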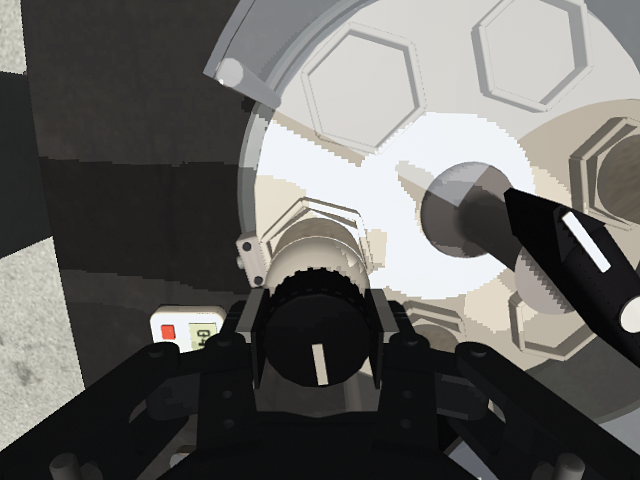

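Call:
send_rows(commands=[[1,[0,0,0],[0,0,-3]],[1,[0,0,0],[0,0,-6]],[1,[0,0,0],[0,0,-6]]])

```text
time: 46.7
ee_pos: [0.5153, -0.0306, 0.121]
eef_rot: [1.386, 1.569, -0.272]
contact_force: [0.4, -1.6, 3.3]
gripper_width: 0.459
```

```bash
python3 -c "
from h import *
st()"
```

```text
t46.70 tcp [51.53 -3.06 12.1 ] jaw deg -4.98 x [ 1.8e-03 -5.0e-04 -1.0e+00] F [ 0.4 -1.6  3.3] Tq [-0.27 -0.17  0.57] w 0.459 q [-0.34  0.37  0.33  2.05 -0.18  0.74  0.02]
```

Call:
send_rows(commands=[[0.3,[0,0,0],[0,0,0]],[0.3,[0,0,0],[0,0,0]],[0.3,[0,0,0],[0,0,0]],[0.3,[0,0,3],[0,0,0]],[0.3,[0,0,7],[0,0,0]],[0.3,[0,0,11],[0,0,8]],[0.4,[1,0.3,12.9],[0,0,16]],[0.5,[4,1.2,12.9],[0,0,24]],[0.5,[8,2.3,12.9],[0,0,32]],[0.5,[9.1,2.6,12.9],[0,0,40]],[0.5,[9.1,2.6,12.9],[0,0,48]],[0.5,[9.1,2.6,12.9],[0,0,51]],[0.5,[9.1,2.6,12.9],[0,0,51]],[0.5,[9.1,2.6,12.9],[0,0,51]]])

```text
time: 48.1
ee_pos: [0.6053, -0.0046, 0.2491]
eef_rot: [-2.598, 1.57, 2.914]
contact_force: [0.1, -0.3, 0.2]
gripper_width: 0.502
```

```bash
python3 -c "
from h import *
st();snap('wrist','w27')"
```

```text
t48.10 tcp [60.53 -0.46 24.91] jaw deg 45.81 x [-5.e-04  1.e-04 -1.e+00] F [ 0.1 -0.3  0.2] Tq [-0.02  0.07  0.03] w 0.502 q [-0.27  0.35  0.22  1.72 -0.08  1.08  0.78]
```

View pics/w27.png

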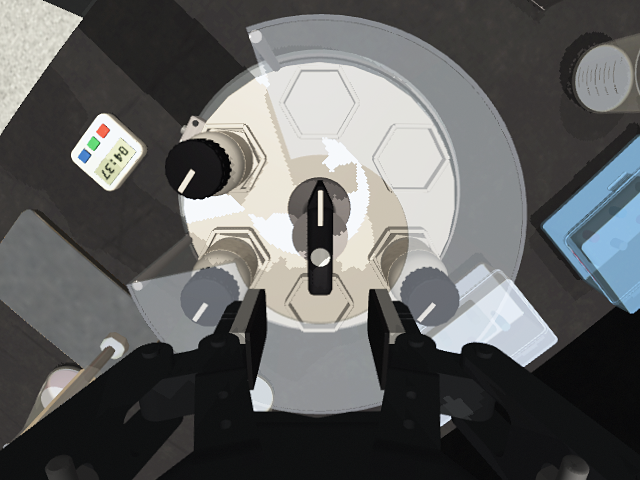

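Call:
send_rows(commands=[[0.5,[0.1,0.1,-4],[0,0,0]],[0.5,[0.1,0.1,-8],[0,0,0]],[0.5,[0.1,0.1,-10.3],[0,0,0]],[0.5,[0.1,0.1,-10.3],[0,0,0]],[1,[0.1,0.1,-10.3],[0,0,0]],[1,[0.1,0.1,-10.3],[0,0,0]],[1,[0.1,0.1,-10.3],[0,0,0]],[1,[0.1,0.1,-10.3],[0,0,0]],[1,[0.1,0.1,-10.3],[0,0,0]]], squeeze=100)

```text
time: 49.05
ee_pos: [0.6075, -0.0038, 0.1485]
eef_rot: [0.822, 1.568, 0.052]
contact_force: [-3.0, -0.5, 6.5]
gripper_width: 0.163
```

Call:
send_rows(commands=[[1,[0,0,0],[0,0,5]],[1,[0,0,0],[0,0,10]],[1,[0,0,0],[0,0,15]],[1,[0,0,0],[0,0,20]],[1,[0,0,0],[0,0,25]],[1,[0,0,0],[0,0,30]],[1,[0,0,0],[0,0,35]],[1,[0,0,0],[0,0,40]],[1,[0,0,0],[0,0,45]],[1,[0,0,0],[0,0,50]],[1,[0,0,0],[0,0,55]],[1,[0,0,0],[0,0,60]],[1,[0,0,0],[0,0,60]],[1,[0,0,0],[0,0,60]]])

```text
time: 50.45
ee_pos: [0.6075, -0.0035, 0.1484]
eef_rot: [-0.207, 1.568, 0.07]
contact_force: [-2.7, -1.2, 5.8]
gripper_width: 0.169
```

Call:
send_rows(commands=[[0.5,[0,0,0],[0,0,0]],[0.5,[0,0,0],[0,0,0]],[0.5,[0,0,1],[0,0,0]],[0.5,[0,0,4],[0,0,0]],[0.4,[0,0,8],[0,0,0]],[0.3,[0,0,12],[0,0,0]],[0.3,[-2,3,14],[0,0,0]],[0.3,[-4,7,14],[0,0,0]],[0.3,[-5,11,14],[0,0,0]],[0.3,[-5,13,14],[0,0,0]],[0.3,[-5,13,14],[0,0,0]],[0.3,[-5,13,14],[0,0,0]]])

```text
time: 51.65
ee_pos: [0.5567, 0.1264, 0.2869]
eef_rot: [-0.65, 1.57, -0.371]
contact_force: [0.7, -0.6, 0.1]
gripper_width: 0.699
```

```bash
python3 -c "
from h import *
st();snap('wrist','w28');snap('side','s28',(170,100,450,380),2.1);snap('top','t28',(150,130,430,330),2.8)"
```

```text
t51.65 tcp [55.67 12.64 28.69] jaw deg 105.94 x [ 8.e-04 -3.e-04 -1.e+00] F [ 0.7 -0.6  0.1] Tq [-0.02 -0.02  0.  ] w 0.699 q [-0.24  0.26 -0.11  1.74  0.03  1.14  1.49]
```

View pics/w28.png

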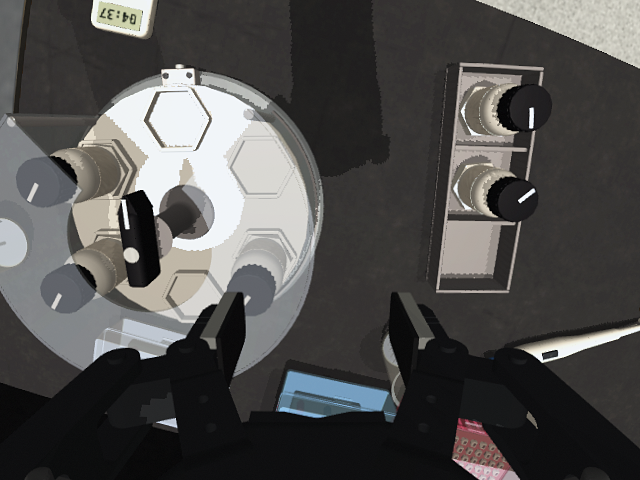

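View pics/s28.png

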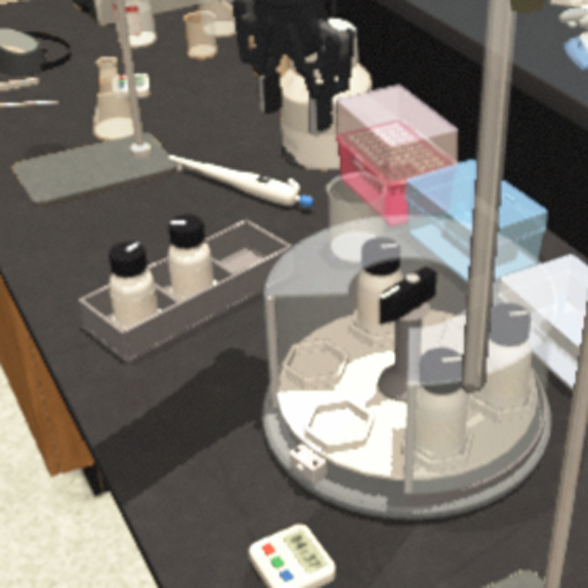

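View pics/t28.png

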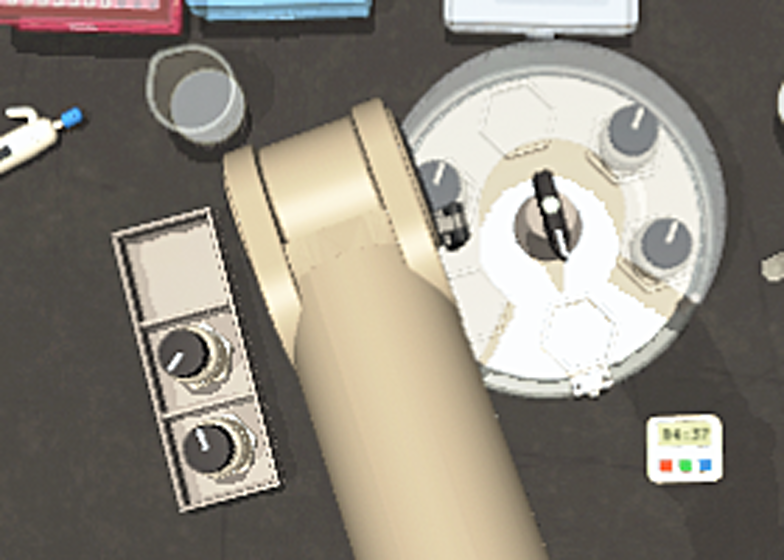

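```bash
python3 -c "
from plant import ticket
print(ticket.finish_job())"
```

```text
the job is handed in; nothing more can be done
None
```

The job is done and handed in at about 52 s of the 210 s allowed. The hand-in reports no verdict.

- **Indexing:** I turned the carousel counter-clockwise by its centre handle, one bay at a time, six times. The last pictures show the pointer at the open front again.
- **Caps:** The first bay was empty, so there were five bottles. Each was tested at the open front.

| Bottle (order at the front) | Reaction when twisted | Result |
|---|---|---|
| 1st | About 50°, under 0.05 N m | Slips: near compartment of the tray |
| 2nd | 0.53 N m | Bites: left in its bay |
| 3rd | About 50°, under 0.05 N m | Slips: middle compartment of the tray |
| 4th | 0.74 N m | Bites: left in its bay |
| 5th | 0.57 N m | Bites: left in its bay |

- **Tray:** It was knocked about 1 cm aside during the run. I measured it again before placing the second bottle.
- **Last checks:** The side, top and wrist pictures show two bottles upright in the tray and three seated in their bays. The beaker and timer showed no sign of being disturbed. The wash bottle was only partly in view at the end, and I made no measured check of any of the three. The robot was touching nothing.
- **Disagreement:** The top and wrist cameras differed by up to about 5 mm on the changer's axis. Gripping forces stayed under 10 N with a value in between. I measured the line on the 2nd bottle's cap at about 39°, against at most 36° expected for a cap that bit. I took the excess as picture error, because its 0.53 N m reaction shows that it bit.

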